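Turn a rail module over, snap it on the test rail and tug it

ROBOT

A 7-joint arm with a two-finger parallel gripper is mounted at the origin on a cart in front of the work surface, level with it; the furniture and walls round the work are solid. World frame = base frame: x ahead of the robot, y to its left, z up, the work surface at z = 0. Lengths are in mm, angles in rad, forces in N, time in s.
With the tool pointing down it reaches from about 400 to 875 mm from the base axis. Payload 19.3 kg.
Tool frame: the origin (TCP) lies between the finger pads; the fingertips stand 22 mm ahead of it and the grasp point (between the pads) lies 3 mm ahead of it; z points along the fingers, y is the direction in which the jaws open and shut (so a half turn about z gives the same grasp; the last joint's range is limited). The gripper opens to 85 mm and grips with 20 to 120 N. Pads are 22 mm wide; open, the fingers measure 114 mm over their backs; the gripper's body (76 mm by 85 mm) begins 54 mm behind the grasp point. The pads swing forward as they close: fully open they stand 13 mm farther back than shut.
Start: joints at [-1.26, 0.521, -0.036, 1.599, 0.021, 1.021, -0.113], TCP at [232.307, 580.214, 253.291] pointing down, gripper open.
Joint ranges: [-2.91, 2.91], [-0.3, 2.13], [-1.5, 1.42], [0.17, 2.43], [-1.26, 4.41], [0.16, 1.93], [-2.52, 2.52]. Speed limits (rad/s): [1.89, 1.89, 2.39, 2.39, 3.01, 3.01, 3.01].

INTERFACE

Orientations are given as a unit quaternion [w, x, y, z].
In Python, from cell import * gives the robot as it stands.
- The arm moves only by the tool drive_tool, never from a script. Its argument "deltas" is a list of rows, each an object with "delta_pos": the shift along the tool's x, y, z in m, a list of three; "turn": the turn about the tool's z in rad. A call has 1 to 12 rows; each row shifts and turns the commanded pose from where the row before left it, along the tool's axes as they then stand; what a row does not reach is not made up. A row lasts 1/10 s, in which the tool goes at most 50 mm and 8.59 degrees, less where a joint would pass 70% of its speed; a pose out of reach is approached as far as the arm can. A call with a gripper value outside its range is refused whole. "jaw" is the opening, from 0 (shut) to 1 (fully open), set as the call begins (left out, the last holds). The fingers move at their own pace and stop on an object; "newtons" is the grip in N (left out, the last holds). Time passes only in rows, so rows that do not move let the fingers close. It gives the time, the measured TCP pose, the force and the opening at its end, in the units of the state.
- observe(): the state, without advancing time (a new reading comes with each control period).
- grab_frame(name): name is "side" or "top"; returns the picture (480x640x3 uint8, blue, green, red); there is no depth.
- camera_info(name): a dict with "camera_matrix" (3x3 intrinsics, pixels), "k1" (the pictures are not rectified: a ray, as slopes to the right and down, at radius r is drawn at 1 + k1 r^2 times it, then the intrinsics apply), "extrinsics" (4x4, takes a point from camera to world coordinates). Camera axes: x right, y down, z forward; pixel columns grow to the right and rows downward; lengths in mm; the calibration is good to about 2 mm. A picture is of the moment at which its call begins. camera_info takes no time and is no camera call.
- hand_in(): hands the job in, once; it reports no verdict.
Trained networks look in the newest picture that a camera, given by its name, has taken for a name from the list of things; names that differ only in an ending like _2 or _b are one class to them, and where a whole thing is asked for, a point or a joint stands for the part that bears it (a point fixed in the world has none). Each returns a list of dicts, best first, with "confidence" (0 to 1); they miss things now and then, are a little off and sometimes report something else, mostly with a low value. They report only what shows in the picture. A call takes as long as a camera call. They do not tell look-alikes from the thing itself.
- spot_in(target, camera): "location" ([column, row] in pixels, amid what is visible of it).
- regions_of(target, camera): "mask" (480x640 bool, what is visible of it) and "location" ([column, row] in pixels, amid what is visible of it).
- spot_point(target, camera): "location" ([column, row] in pixels: a listed point, or the origin of a listed thing).
The state is a dict: "time": time; "joint_positions": joint angles; "joint_vel": joint speeds; "tau": joint torques, N m; "ee_pos": TCP position; "orientation": TCP orientation; "ft_force": force on the tool from outside, world axes, zero at the start; "ft_torque": the same for the moment, N m; "width": finger opening in mm.
Only numpy, scipy, OpenCV 4.12 (cv2) and the standard library are available. Lean on these libraries where they do the work, as an engineer would, in place of code of your own. Each camera call takes 0.05 s, during which the arm holds its last target. There are 200 camera calls.

TASK

The white module lies face down on the bench: turn it over so that its front faces up, hook it tilted over one lip of the free stretch of metal rail on the grey test board, and push its orange-clip end down until the clip snaps under the other lip. Then tug the clip end straight up with 10 to 20 N for about a second to prove that it holds, and let go, leaving it level on the rail. Leave the screwdriver, tape roll and solder reel alone.

Things in the scene. Friction and masses are not known exactly. Their poses are not given: they have to be found in the camera images.
- module_center (a point): Centre of the loose white plastic module, 0.22 kg: 45 mm wide (x), 86 long (y), 60 deep (z). +z points out of its back (up at the start, as it lies face down; down when mounted), +y to its rigid-hook end, -y to its orange-clip end. Front 14 mm (z -30 to -16): a nose with a black panel, only 48 long (y). Sides x = -22.5 and 22.5 flat and parallel, to grip; flat ends, so it stands on either.
- module_seat (a point): Centre of the floor of the notch in the module's back, 21 mm from module_center along +z, same axes; lies on the rail's top when mounted. The notch runs along x, 9 mm deep, 37.5 mm wide (y -18.75 to 18.75), and takes the 35 mm rail.
- hook_end (a point): On the notch floor above the module's rigid hook, 16.5 mm from module_seat along +y, same axes. The hook juts 3.25 mm from the notch's +y wall (wall 2.25 mm beyond this point) and leaves a 4.4 mm gap to the floor for the 2 mm rail lip; it ends 6.6 mm from the floor along z. It goes under a lip with the module tilted about 20 deg, clip end raised.
- clip: Orange sprung clip at the notch's -y end; module's axes, origin (clip home) 30 mm from module_center along -z. Slides outward (-y) up to 5 mm; spring 3.3 N at home plus 1.1 N per mm. Home, its ledge lies 2.5 mm under the rail's lip with 0.8 mm vertical play. A 45 deg ramp rides over the lip with about 10 N of push on that end, then it springs home. It does not yield to a pull off the rail.
- rail_board: Grey test board fixed to the bench, 340 (x) by 150 mm, top 12 mm above the bench, with a metal top-hat rail along its x axis; origin at the middle of its underside, z up. Terminal blocks and end clamps, up to 68 mm above the bench, stand at the +x end of the rail, one end clamp at the -x end.
- rail_mid (a point): Middle of the free stretch of rail, on the rail's top, 37 mm above the bench; axes of rail_board (x along the rail, z up). Free from x = -97 to 97 mm. The rail is 35 mm wide over its lips (y -17.5 to 17.5); lips are 2 mm thick and overhang the side walls 5.75 mm, 23 mm clear below to the board. Symmetric: either lip may take the hook.
- screwdriver: Amber-handled screwdriver lying on the bench, 150 mm long; origin at its underside. Leave alone.
- tape_roll: Roll of black tape, 62 mm across, 19 mm high; origin at its underside. Leave alone.
- solder: Reel of solder wire with black ends, 57 mm across, 46 mm high; origin at its underside. Leave alone.
There are look-alikes about, which are no part of the job. What is meant by the part that bears module_center is not green, and is the larger of those in its own colour.

How it is judged (in metres and radians):
On the way, in this order (a step that is already met when the one before it is completed fails the run):
1. the module has been turned over: its front faces up (within 0.45 rad) (angle between module_center's own z axis and vertical above 2.69 rad), for 0.1 s.
2. the module is snapped on: level on the rail, notch floor within 2.5 mm of the rail's top, clip sprung home and not yet pulled (z of module_seat in the frame of rail_mid between -0.0025 and 0.0025 m and y of module_seat in the frame of rail_mid between -0.004 and 0.004 m and x of module_seat in the frame of rail_mid between -0.08 and 0.08 m and angle between module_center's own z axis and vertical above 3.05 rad and angle between the x axis of module_center and the x axis of rail_mid, either way round below 0.08 rad and y of clip in the frame of module_center above -0.0015 m and contact force between clip and rail_board below 2 N), for 0.1 s.
3. the snapped-on module is tugged upward: its clip bears on the underside of the rail's lip with over 2.5 N for 0.3 s (z of module_seat in the frame of rail_mid between -0.0025 and 0.0045 m and y of module_seat in the frame of rail_mid between -0.004 and 0.004 m and x of module_seat in the frame of rail_mid between -0.08 and 0.08 m and angle between module_center's own z axis and vertical above 3.05 rad and angle between the x axis of module_center and the x axis of rail_mid, either way round below 0.08 rad and y of clip in the frame of module_center above -0.0015 m and contact force between clip and rail_board above 2.5 N), for 0.3 s.
At the end, for the whole second after the job is handed in: The module sits face up and level (within 0.09 rad) on the free stretch of rail, square to it within 0.08 rad, notch floor within 2.5 mm of the rail's top and centred across it within 4 mm, the clip home within 1.5 mm, at rest and no longer pulled (all of step 2 and linear speed of clip below 0.02 m/s); the robot touches nothing.
It fails at once if the screwdriver, tape roll or solder reel is moved by more than 30 mm (distance of any of screwdriver, tape_roll, solder from where it was at the start of the episode above 0.03 m).
It fails at once if the snapped-on module is wrenched: its clip bears on the rail with over 45 N (z of module_seat in the frame of rail_mid between -0.0025 and 0.0045 m and y of module_seat in the frame of rail_mid between -0.004 and 0.004 m and x of module_seat in the frame of rail_mid between -0.08 and 0.08 m and angle between module_center's own z axis and vertical above 3.05 rad and angle between the x axis of module_center and the x axis of rail_mid, either way round below 0.08 rad and y of clip in the frame of module_center above -0.0015 m and contact force between clip and rail_board above 45 N).
It also fails if it takes over 72 s, if anything falls off the work surface, if the arm or the gripper's body presses on something with over 40 N, if the wrist force passes 120 N, or if a joint passes its speed limit or range.

## Working session

There is one attempt and no reset: what is moved stays moved. The work goes in short steps, Python scripts to look and compute and a tool call to move; the robot and the scene stay as the last step left them, time stands still between calls to the robot, and variables do not carry over. Pictures are saved under pics/ and viewed, about 8 in all and at most 12, crops included, and the job is handed in when it is done.

Besides the shell and the picture viewer there is one more tool, called after "Emit:" as a command line: name --argument value ..., lists and objects as JSON in quotes. drive_tool: Moves the arm, as the interface text tells. Its arguments: {"type":"object","properties":{"deltas":{"type":"array","items":{"type":"object","properties":{"delta_pos":{"type":"array","items":{"type":"number"}},"turn":{"type":"number"}}}},"jaw":{"type":"number"},"newtons":{"type":"number"}},"required":["deltas"]}

```bash
mkdir -p pics
python3 - <<'E'
from cell import *
import cv2,numpy as np
o=observe();print({k:np.round(v,3) for k,v in o.items()})
for n in("side","top"):
    i=grab_frame(n);cv2.imwrite(f"pics/{n}0.png",i)
    c=camera_info(n);print(n,c)
    for t in("module_center","module_seat","hook_end","clip","rail_mid","rail_board"):
        print(t,[(np.round(d["location"]).tolist(),round(d["confidence"],2)) for d in spot_point(t,n)])
    print('whole',[(np.round(d["location"]).tolist(),round(d["confidence"],2)) for d in spot_in("module_center",n)])
E
```

```text
{'time': np.float64(0.0), 'joint_positions': array([-1.26 ,  0.522, -0.036,  1.6  ,  0.021,  1.021, -0.113]), 'joint_vel': array([-0.   , -0.   , -0.   ,  0.001,  0.   , -0.001,  0.   ]), 'tau': array([ 0.0000e+00, -9.2711e+01,  1.9800e+00, -3.6994e+01,  1.8000e-02,
        8.0000e-03, -0.0000e+00]), 'ee_pos': array([232.215, 579.913, 252.715]), 'orientation': array([-0.   ,  0.189,  0.982, -0.001]), 'ft_force': array([-1.32 , -0.729, -0.356]), 'ft_torque': array([-0.014,  0.009, -0.016]), 'width': np.float64(85.271)}
side {'camera_matrix': array([[535.96844219,   0.        , 316.81523463],
       [  0.        , 535.96844219, 236.96724658],
       [  0.        ,   0.        ,   1.        ]]), 'k1': -0.050932054106485165, 'extrinsics': array([[-9.99798442e-01, -1.90850580e-02,  6.23188903e-03,
         5.84697662e+02],
       [-1.56251880e-02,  5.44770469e-01, -8.38439616e-01,
         1.05101907e+03],
       [ 1.26067196e-02, -8.38367996e-01, -5.44958874e-01,
         7.76712544e+02],
       [ 0.00000000e+00,  0.00000000e+00,  0.00000000e+00,
         1.00000000e+00]])}
module_center
[... 830 characters left out ...]

       [-3.27162014e-02, -1.91005538e-01, -9.81043595e-01,
         1.10146537e+03],
       [ 0.00000000e+00,  0.00000000e+00,  0.00000000e+00,
         1.00000000e+00]])}
module_center [([230.0, 257.0], 0.79), ([182.0, 250.0], 0.77), ([184.0, 313.0], 0.74), ([361.0, 257.0], 0.25)]
module_seat [([184.0, 311.0], 0.88), ([228.0, 255.0], 0.83), ([181.0, 244.0], 0.69), ([476.0, 279.0], 0.21)]
hook_end [([175.0, 249.0], 0.85), ([188.0, 308.0], 0.72), ([216.0, 257.0], 0.59)]
clip [([181.0, 247.0], 0.56), ([231.0, 258.0], 0.54)]
rail_mid [([360.0, 264.0], 0.82)]
rail_board [([359.0, 254.0], 0.56)]
whole [([180.0, 250.0], 0.96), ([226.0, 257.0], 0.9), ([181.0, 314.0], 0.64), ([357.0, 256.0], 0.23)]
```

Run:
```python
import cv2,numpy as np
a=cv2.imread("pics/side0.png");b=cv2.imread("pics/top0.png")
cv2.imwrite("pics/top0s.png",b)
c=cv2.resize(a[260:410,260:460],(800,600),interpolation=cv2.INTER_CUBIC)
cv2.imwrite("pics/c1.png",c)
```

```text
(no output)
```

View pics/top0.png

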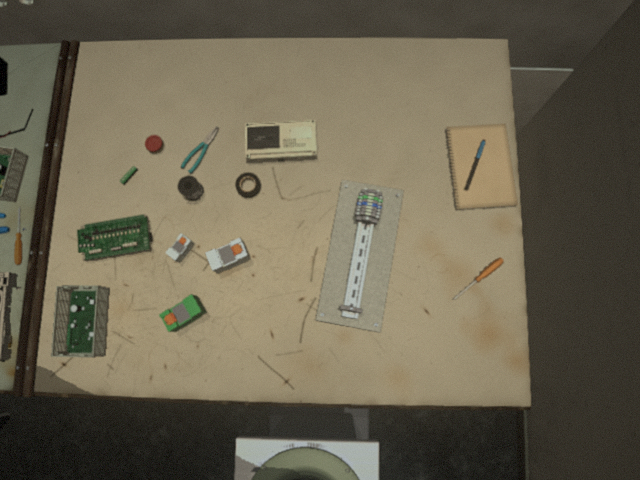

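View pics/c1.png

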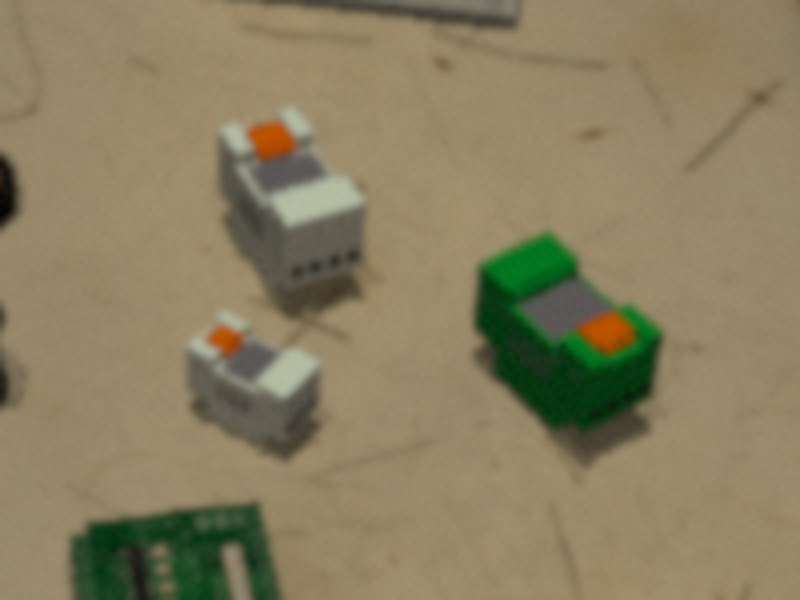

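The candidates are:
- large white module: top (228,256), side (331,309)
- small white module: top (180,249), side (323,354)
- green module: top (182,313), side (402,347)

I choose the large white one. The crop shows it with its back up and the orange clip at its far end in the side view. Next I'll fit its pose and the board's from masks in both views.

```bash
cat > h.py <<'E'
from cell import *
import cv2,numpy as np
from scipy.optimize import minimize
def proj(n,P):
    c=camera_info(n);E=np.linalg.inv(c["extrinsics"]);P=np.atleast_2d(P)
    K=c["camera_matrix"];q=P@E[:3,:3].T+E[:3,3];s=q[:,:2]/q[:,2:]
    s=s*(1+c["k1"]*(s**2).sum(1,keepdims=True));return s*[K[0,0],K[1,1]]+K[:2,2]
def ray(n,uv):
    c=camera_info(n);E=c["extrinsics"]
    s=cv2.undistortPoints(np.float64([[uv]]),c["camera_matrix"],np.array([c["k1"],0,0,0.]))[0,0]
    return E[:3,3],E[:3,:3]@np.r_[s,1]
def tri(uvs):
    A=[];b=[]
    for n,uv in uvs.items():
        o,d=ray(n,uv);d=d/np.linalg.norm(d);M=np.eye(3)-np.outer(d,d);A.append(M);b.append(M@o)
    x,r,*_=np.linalg.lstsq(np.vstack(A),np.hstack(b),rcond=None);return x,np.sqrt(r)
def box(x0,x1,y0,y1,z0,z1): return np.array([[x,y,z] for x in(x0,x1) for y in(y0,y1) for z in(z0,z1)],float)
BODY=box(-22.5,22.5,-43,43,-16,30);NOSE=box(-22.5,22.5,-24,24,-30,-16)
def sil(n,boxes,R,t,S=4):
    m=np.zeros((480*S,640*S),np.uint8)
    for B in boxes:
        h=cv2.convexHull(np.float32((proj(n,B@R.T+t)+.5)*S));cv2.fillConvexPoly(m,np.int32(np.round(h)),1)
    return cv2.resize(m.astype(np.float32),(640,480),interpolation=cv2.INTER_AREA)
def Rz(a):c,s=np.cos(a),np.sin(a);return np.array([[c,-s,0],[s,c,0],[0,0,1.]])
def Rx(a):c,s=np.cos(a),np.sin(a);return np.array([[1,0,0],[0,c,-s],[0,s,c.real]])
def pick(n,t,near):
    return min((d for d in regions_of(t,n)),key=lambda d:np.hypot(*(np.array(d["location"])-near)))["mask"]
def fit(masks,boxes,pose,x0,step):
    def f(p):
        R,t=pose(p);e=0
        for n,m in masks.items():
            s=sil(n,boxes,R,t);e+=np.abs(s-m).sum()/m.sum()
        return e
    r=minimize(f,x0,method="Nelder-Mead",options=dict(initial_simplex=np.array([x0]+[np.array(x0)+np.eye(len(x0))[i]*step[i] for i in range(len(x0))]),maxiter=150,xatol=.05,fatol=1e-4))
    return r.x,r.fun
E
python3 - <<'E'
from h import *
for k,a,b in[("big",(228,256),(331,309)),("rail",(360,264),(338,234)),("boardorg",(359,254),(324,242))]:
    print(k,tri({"top":a,"side":b}))
for n in("top","side"): grab_frame(n)
M={"top":pick("module_center","top",(228,256)),"side":pick("module_center","side",(331,309))}
print({n:m.sum() for n,m in M.items()})
t0=tri({"top":(228,256),"side":(331,309)})[0]
# yaw: orange end vs hook
i=cv2.imread("pics/top0.png");h=cv2.cvtColor(i,cv2.COLOR_BGR2HSV);om=(cv2.inRange(h,(3,150,120),(18,255,255))>0)&M["top"]
oc=np.argwhere(om).mean(0)[::-1];o,d=ray("top",oc);op=o+d*(60-o[2])/d[2];print("orange",oc,op)
v=t0-op;yaw=np.arctan2(v[1],v[0])-np.pi/2
for ms in(M,{"top":M["top"]},{"side":M["side"]}):
  x,f=fit(ms,[BODY,NOSE],lambda p:(Rz(p[2]/50),np.r_[p[:2],30]),[t0[0],t0[1],yaw*50],[8,8,5]);print("mod",x[:2],"yaw",x[2]/50,f)
B={n:pick("rail_board",n,p) for n,p in(("top",(359,254)),("side",(324,242)))}
BB=box(-170,170,-75,75,0,12)
b0=tri({"top":(359,254),"side":(324,242)})[0]
for ms in(B,{"top":B["top"]}):
  x,f=fit(ms,[BB],lambda p:(Rz(p[2]/50),np.r_[p[:2],0]),[b0[0],b0[1],(np.pi/2-.15)*50],[10,10,5]);print("board",x[:2],"yaw",x[2]/50,f)
for t in("screwdriver","tape_roll","solder"):
  for n in("top",):
    d=spot_in(t,n)[:2]
    for q in d:
      o,dd=ray(n,q["location"]);print(t,np.round(q["location"]),q["confidence"],np.round(o+dd*(10-o[2])/dd[2]))
E
```

```text
big (array([557.30664674, 188.6587085 ,  35.7701768 ]), array([2.41469286]))
rail (array([ 540.55496121, -113.63810084,   30.52401111]), array([2.51881298]))
boardorg (array([ 572.16401686, -112.85682706,    4.43482287]), array([3.28154415]))Traceback (most recent call last):
  File "<stdin>", line 5, in <module>
  File "h.py", line 27, in pick
    return min((d for d in regions_of(t,n)),key=lambda d:np.hypot(*(np.array(d["location"])-near)))["mask"]
                           ~~~~~~~~~~^^^^^
ValueError: no camera of that name has taken a picture
```

```bash
sed -i 's/def pick(n,t,near)/def pick(t,n,near)/' h.py
python3 - <<'E'
from h import *
for n in("top","side"): grab_frame(n)
M={"top":pick("module_center","top",(228,256)),"side":pick("module_center","side",(331,309))}
print({n:m.sum() for n,m in M.items()})
t0=tri({"top":(228,256),"side":(331,309)})[0]
i=cv2.imread("pics/top0.png");h=cv2.cvtColor(i,cv2.COLOR_BGR2HSV);om=(cv2.inRange(h,(3,150,120),(18,255,255))>0)&M["top"]
oc=np.argwhere(om).mean(0)[::-1];o,d=ray("top",oc);op=o+d*(60-o[2])/d[2];print("orange",oc,op)
v=t0-op;yaw=np.arctan2(v[1],v[0])-np.pi/2
for ms in(M,{"top":M["top"]},{"side":M["side"]}):
  x,f=fit(ms,[BODY,NOSE],lambda p:(Rz(p[2]/50),np.r_[p[:2],30]),[t0[0],t0[1],yaw*50],[8,8,5]);print("mod",x[:2],"yaw",x[2]/50,f)
B={n:pick("rail_board",n,p) for n,p in(("top",(359,254)),("side",(324,242)))}
BB=box(-170,170,-75,75,0,12)
b0=tri({"top":(359,254),"side":(324,242)})[0]
for ms in({"top":B["top"]},):
  x,f=fit(ms,[BB],lambda p:(Rz(p[2]/50),np.r_[p[:2],0]),[b0[0],b0[1],-.14*50],[10,10,5]);print("board",x[:2],"yaw",x[2]/50,f,B["top"].sum(),B["side"].sum())
  if 1:
    s=sil("top",[BB],Rz(x[2]/50),np.r_[x[:2],0]);s2=sil("side",[BB],Rz(x[2]/50),np.r_[x[:2],0])
    a=cv2.imread("pics/top0.png");b=cv2.imread("pics/side0.png")
    for im,q in((a,s),(b,s2)): cv2.drawContours(im,cv2.findContours((q>.5).astype(np.uint8),0,1)[0],-1,(0,0,255),1)
    cv2.imwrite("pics/bd.png",np.hstack([cv2.resize(a[160:350,290:430],(400,543)),cv2.resize(b[150:350,230:420],(400,543))]))
for t in("screwdriver","tape_roll","solder"):
    for q in spot_in(t,"top")[:2]:
      o,dd=ray("top",q["location"]);print(t,np.round(q["location"]),q["confidence"],np.round(o+dd*(10-o[2])/dd[2]))
E
```

```text
{'top': np.int64(932), 'side': np.int64(1211)}
orange [236.25423729 249.03389831] [567.80749136 165.11349031  60.        ]
mod [558.00606305 188.95495305] yaw 0.4413047990398924 0.15658895523155056
mod [557.70030994 190.16869114] yaw 0.43452305262645596 0.078862660944206
mod [558.38929923 187.30162692] yaw 0.41877006758718266 0.05728736581337737
board [ 571.39168287 -114.29743116] yaw -0.16810683013002634 0.01960055170921679 9244 4648
screwdriver [490. 269.] 0.62 [ 539. -416.   10.]
tape_roll [251. 191.] 0.87 [720. 148.  10.]
tape_roll [231. 256.] 0.45 [559. 188.  10.]
solder [190. 186.] 0.96 [730. 299.  10.]
```

View pics/bd.png

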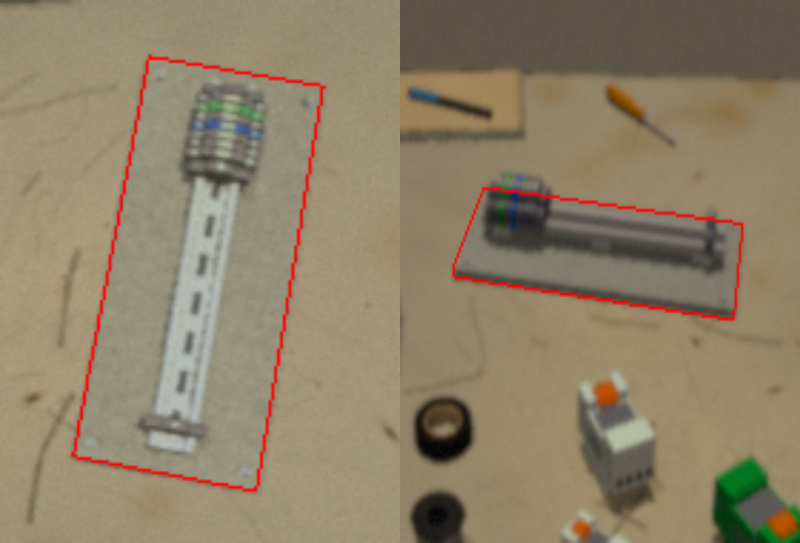

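```bash
cat >> h.py <<'E'
from scipy.spatial.transform import Rotation as Ro
def go(x,y,z,jawang=None):
    o=observe();q=o["orientation"];R=Ro.from_quat([q[1],q[2],q[3],q[0]]).as_matrix()
    ja=np.arctan2(R[1,1],R[0,1]);turn=0
    if jawang is not None: turn=-((jawang-ja+np.pi/2)%np.pi-np.pi/2)
    d=np.array([x,y,z])-o["ee_pos"]
    R2=R@Rz(turn)
    print("t",o["time"],"ee",np.round(o["ee_pos"],1),"F",np.round(o["ft_force"],1),"w",round(float(o["width"]),1),"jaw",round(ja,3),"j7",round(float(o["joint_positions"][6]),2),"| turn",round(turn,4),"tool delta mm before turn",np.round(R.T@d,1),"after turn",np.round(R2.T@d,1))
E
python3 -c "
from h import *
go(572.2,158.1,150,.43)"
```

```text
t 1.35 ee [232.3 580.2 253.3] F [ 0.  -0.2 -0.4] w 85.3 jaw 1.19 j7 -0.11 | turn 0.76 tool delta mm before turn [-472.5 -265.5  103.3] after turn [-525.4  133.   103.3]
```

Emit:
drive_tool --deltas '[{"turn":0.14},{"turn":0.14},{"turn":0.14},{"turn":0.14},{"turn":0.14},{"turn":0.06}]' --jaw 1 --newtons 25

```text
validation failed for argument at $.de...
```

Emit:
drive_tool --deltas '[{"delta_pos":[-0.043,0.011,0]},{"delta_pos":[-0.043,0.011,0]},{"delta_pos":[-0.043,0.011,0]},{"delta_pos":[-0.043,0.011,0]},{"delta_pos":[-0.043,0.011,0]},{"delta_pos":[-0.043,0.011,0.01]},{"delta_pos":[-0.043,0.011,0.01]},{"delta_pos":[-0.043,0.011,0.01]},{"delta_pos":[-0.043,0.011,0.01]},{"delta_pos":[-0.043,0.011,0.02]},{"delta_pos":[-0.043,0.011,0.02]},{"delta_pos":[-0.043,0.011,0.02]}]'

```text
validation failed for argument at $.de...
```

```bash
python3 -c "
from h import *
go(572.2,158.1,36,.43)"
```

```text
t 1.35 ee [232.3 580.2 253.3] F [ 0.  -0.2 -0.4] w 85.3 jaw 1.19 j7 -0.11 | turn 0.76 tool delta mm before turn [-472.5 -265.5  217.3] after turn [-525.4  133.   217.3]
```

Both fields seem to be required in each row.

Emit:
drive_tool --deltas '[{"delta_pos":[0,0,0],"turn":0.14},{"delta_pos":[0,0,0],"turn":0.14},{"delta_pos":[0,0,0],"turn":0.14},{"delta_pos":[0,0,0],"turn":0.14},{"delta_pos":[0,0,0],"turn":0.14},{"delta_pos":[0,0,0],"turn":0.06}]' --jaw 1 --newtons 25

```text
time: 1.95
ee_pos: [232.2, 580.3, 253.3]
orientation: [0.0, 0.542, 0.84, 0.0]
ft_force: [-0.1, -0.0, -0.8]
width: 85.4
```

Emit:
drive_tool --deltas '[{"delta_pos":[-0.043,0.011,0],"turn":0},{"delta_pos":[-0.043,0.011,0],"turn":0},{"delta_pos":[-0.043,0.011,0],"turn":0},{"delta_pos":[-0.043,0.011,0],"turn":0},{"delta_pos":[-0.043,0.011,0],"turn":0},{"delta_pos":[-0.043,0.011,0.01],"turn":0},{"delta_pos":[-0.043,0.011,0.01],"turn":0},{"delta_pos":[-0.043,0.011,0.01],"turn":0},{"delta_pos":[-0.043,0.011,0.01],"turn":0},{"delta_pos":[-0.043,0.011,0.02],"turn":0},{"delta_pos":[-0.043,0.011,0.02],"turn":0},{"delta_pos":[-0.043,0.011,0.02],"turn":0}]'

```text
time: 3.15
ee_pos: [568.4, 164.8, 152.7]
orientation: [0.0, 0.54, 0.842, 0.0]
ft_force: [0.9, 0.7, 0.4]
width: 85.5
```

```bash
python3 -c "
from h import *
go(572.2,158.1,36,.43)"
```

```text
t 3.15 ee [568.4 164.8 152.7] F [0.9 0.7 0.4] w 85.5 jaw 0.43 j7 0.19 | turn 0.0003 tool delta mm before turn [ -7.7   0.6 116.7] after turn [ -7.7   0.6 116.7]
```

Emit:
drive_tool --deltas '[{"delta_pos":[-0.0077,0.0006,0.03],"turn":0},{"delta_pos":[0,0,0.04],"turn":0},{"delta_pos":[0,0,0.035],"turn":0},{"delta_pos":[0,0,0.0117],"turn":0},{"delta_pos":[0,0,0],"turn":0}]'

```text
time: 3.65
ee_pos: [570.5, 159.2, 35.6]
orientation: [-0.001, 0.54, 0.842, -0.001]
ft_force: [-0.2, 0.6, -0.1]
width: 85.5
```

Emit:
drive_tool --deltas '[{"delta_pos":[0,0,0],"turn":0},{"delta_pos":[0,0,0],"turn":0},{"delta_pos":[0,0,0],"turn":0},{"delta_pos":[0,0,0],"turn":0},{"delta_pos":[0,0,0],"turn":0},{"delta_pos":[0,0,0],"turn":0}]' --jaw 0.4 --newtons 20

```text
time: 4.25
ee_pos: [571.8, 159.7, 38.1]
orientation: [0.001, 0.54, 0.842, 0.001]
ft_force: [-2.1, -0.6, 12.2]
width: 44.6
```

Emit:
drive_tool --deltas '[{"delta_pos":[0,0,-0.012],"turn":0},{"delta_pos":[0,0,-0.012],"turn":0},{"delta_pos":[0,0,-0.012],"turn":0},{"delta_pos":[0,0,-0.012],"turn":0},{"delta_pos":[0,0,-0.012],"turn":0},{"delta_pos":[0,0,-0.012],"turn":0},{"delta_pos":[0,0,0],"turn":0}]'

```text
time: 4.95
ee_pos: [571.9, 159.7, 110.5]
orientation: [0.001, 0.54, 0.842, 0.001]
ft_force: [0.2, -0.4, -1.8]
width: 45.1
```

```bash
cat > snap.py <<'E'
import sys
from h import *
name=sys.argv[1];o=observe();p=o["ee_pos"];out=[]
for n in("top","side"):
    i=grab_frame(n);cv2.imwrite(f"pics/{n}_{name}.png",i)
    u=proj(n,p)[0].astype(int);u=np.clip(u,50,[590,430]);out.append(cv2.resize(i[u[1]-50:u[1]+50,u[0]-50:u[0]+50],(400,400),interpolation=cv2.INTER_CUBIC))
cv2.imwrite(f"pics/{name}.png",np.hstack(out));print(np.round(p,1),o["time"],o["width"],np.round(o["ft_force"],1))
E
python3 snap.py lift1
```

```text
[571.9 159.7 110.5] 4.95 45.09562714273463 [ 0.2 -0.4 -1.8]
```

View pics/lift1.png

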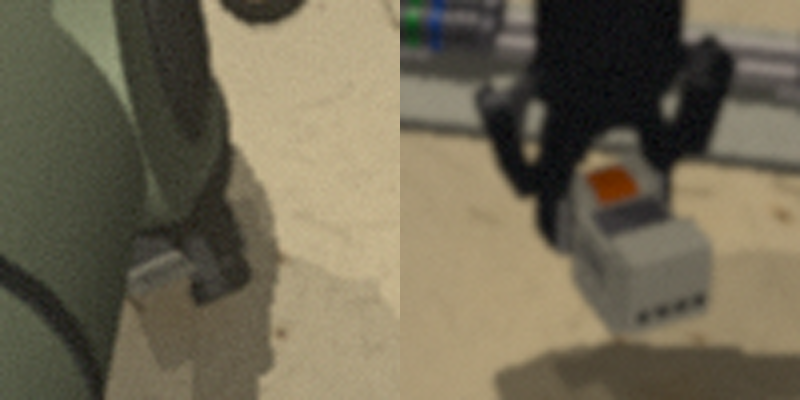

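Emit:
drive_tool --deltas '[{"delta_pos":[0,0,0.02],"turn":0},{"delta_pos":[0,0,0.02],"turn":0},{"delta_pos":[0,0,0.01],"turn":0}]'

```text
time: 5.35
ee_pos: [570.1, 159.2, 56.5]
orientation: [-0.001, 0.54, 0.842, -0.001]
ft_force: [-0.5, -0.3, -1.5]
width: 45.1
```

Emit:
drive_tool --deltas '[{"delta_pos":[0,0,0],"turn":0},{"delta_pos":[0,0,0],"turn":0},{"delta_pos":[0,0,0],"turn":0},{"delta_pos":[0,0,0],"turn":0}]' --jaw 0.527 --newtons 20

```text
time: 5.75
ee_pos: [571.5, 159.5, 59.3]
orientation: [0.0, 0.54, 0.842, 0.0]
ft_force: [0.3, -0.2, -2.5]
width: 45.4
```

Emit:
drive_tool --deltas '[{"delta_pos":[0,0,-0.008],"turn":0},{"delta_pos":[0,0,-0.008],"turn":0},{"delta_pos":[0,0,-0.008],"turn":0},{"delta_pos":[0,0,-0.008],"turn":0}]'

```text
time: 6.15
ee_pos: [571.3, 159.5, 91.7]
orientation: [0.0, 0.54, 0.842, 0.0]
ft_force: [-0.2, 1.4, -2.7]
width: 44.9
```

```bash
python3 snap.py lift2
python3 - <<'E'
from h import *
for n in("top","side"):
  for t in("clip","hook_end","module_center","module_seat"):
    print(n,t,[(np.round(d["location"]).tolist(),round(d["confidence"],2)) for d in spot_point(t,n)])
E
```

```text
[571.3 159.5  91.7] 6.15 44.916332260777146 [-0.2  1.4 -2.7]
top clip []
top hook_end [([212.0, 252.0], 0.77)]
top module_center [([221.0, 253.0], 0.76), ([361.0, 257.0], 0.22)]
top module_seat [([248.0, 186.0], 0.55), ([223.0, 250.0], 0.51)]
side clip [([399.0, 356.0], 0.68)]
side hook_end [([335.0, 285.0], 0.97), ([330.0, 352.0], 0.84), ([397.0, 331.0], 0.65), ([337.0, 233.0], 0.27)]
side module_center [([334.0, 291.0], 0.84), ([324.0, 357.0], 0.61), ([399.0, 346.0], 0.55), ([334.0, 285.0], 0.15)]
side module_seat [([332.0, 286.0], 0.77), ([320.0, 347.0], 0.76), ([402.0, 336.0], 0.65)]
```

View pics/lift2.png

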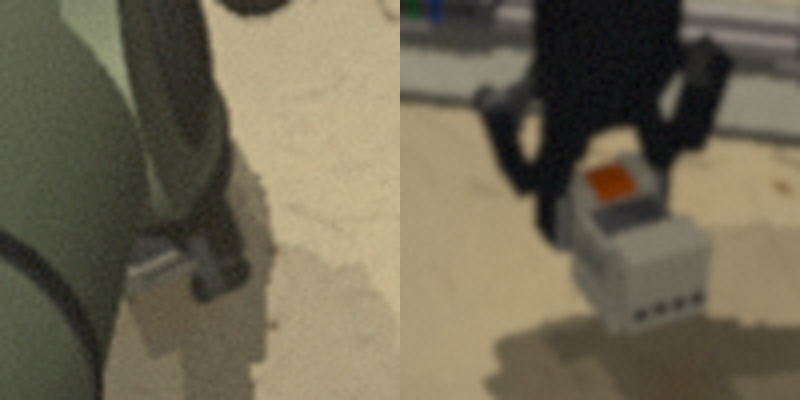

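```bash
python3 -c "
from h import *
go(514,0,92,-.168)"
```

```text
t 6.65 ee [571.  159.4  90.3] F [-0.3  0.1 -2.9] w 45.4 jaw 0.43 j7 0.22 | turn 0.5979 tool delta mm before turn [-121.1 -118.2   -1.6] after turn [-166.7  -29.5   -1.6]
```

Emit:
drive_tool --deltas '[{"delta_pos":[0,0,0],"turn":0.12},{"delta_pos":[0,0,0],"turn":0.12},{"delta_pos":[0,0,0],"turn":0.12},{"delta_pos":[0,0,0],"turn":0.12},{"delta_pos":[0,0,0],"turn":0.12},{"delta_pos":[-0.033,-0.006,0],"turn":0},{"delta_pos":[-0.033,-0.006,0],"turn":0},{"delta_pos":[-0.033,-0.006,0],"turn":0},{"delta_pos":[-0.033,-0.006,0],"turn":0},{"delta_pos":[-0.033,-0.006,0],"turn":0},{"delta_pos":[0,0,0],"turn":0}]' --jaw 0.45 --newtons 25

```text
time: 7.75
ee_pos: [512.2, -2.5, 90.8]
orientation: [0.0, 0.766, 0.642, -0.001]
ft_force: [0.3, 0.7, -2.8]
width: 45.0
```

Emit:
drive_tool --deltas '[{"delta_pos":[0,0,0.02],"turn":0},{"delta_pos":[0,0,0.02],"turn":0},{"delta_pos":[0,0,0.01],"turn":0},{"delta_pos":[0,0,0.002],"turn":0},{"delta_pos":[0,0,0.002],"turn":0},{"delta_pos":[0,0,0],"turn":0}]'

```text
time: 8.35
ee_pos: [513.5, 1.9, 37.1]
orientation: [-0.0, 0.765, 0.644, -0.0]
ft_force: [-3.4, -0.6, 4.9]
width: 44.7
```

Emit:
drive_tool --deltas '[{"delta_pos":[0,0,0],"turn":0},{"delta_pos":[0,0,0],"turn":0},{"delta_pos":[0,0,0],"turn":0},{"delta_pos":[0,0,0],"turn":0},{"delta_pos":[0,0,0],"turn":0}]' --jaw 0.8

```text
time: 8.85
ee_pos: [513.7, 1.9, 36.6]
orientation: [0.0, 0.765, 0.645, 0.0]
ft_force: [-1.1, -1.4, -0.1]
width: 68.6
```

```bash
python3 -c "
from h import *
go(514,0,57,-.168)"
```

```text
t 8.85 ee [513.7   1.9  36.6] F [-1.1 -1.4 -0.1] w 68.6 jaw -0.17 j7 0.06 | turn -0.002 tool delta mm before turn [ -1.8   0.6 -20.4] after turn [ -1.8   0.6 -20.4]
```

Emit:
drive_tool --deltas '[{"delta_pos":[0.01,0,-0.02],"turn":0},{"delta_pos":[0.03,0,0],"turn":0},{"delta_pos":[0.0015,0,0],"turn":0},{"delta_pos":[0,0,0],"turn":0}]'

```text
time: 9.25
ee_pos: [520.6, 43.5, 56.5]
orientation: [-0.0, 0.764, 0.645, 0.0]
ft_force: [-1.1, -0.1, 0.1]
width: 68.3
```

Emit:
drive_tool --deltas '[{"delta_pos":[0,0,0],"turn":0},{"delta_pos":[0,0,0],"turn":0},{"delta_pos":[0,0,0],"turn":0},{"delta_pos":[0,0,0],"turn":0},{"delta_pos":[0,0,0],"turn":0}]' --jaw 0.45 --newtons 25

```text
time: 9.75
ee_pos: [520.6, 42.4, 56.6]
orientation: [0.0, 0.765, 0.644, -0.0]
ft_force: [-1.3, -1.7, 2.0]
width: 44.2
```

Emit:
drive_tool --deltas '[{"delta_pos":[0,0,0.002],"turn":0},{"delta_pos":[0,0,0.001],"turn":0}]'

```text
time: 9.95
ee_pos: [520.8, 42.7, 54.7]
orientation: [-0.0, 0.765, 0.644, 0.0]
ft_force: [-10.9, -0.1, 38.9]
width: 44.4
```

Emit:
drive_tool --deltas '[{"delta_pos":[0.003,0,-0.001],"turn":0},{"delta_pos":[0.004,0,-0.001],"turn":0},{"delta_pos":[0.004,0,-0.001],"turn":0}]'

```text
time: 10.25
ee_pos: [522.5, 54.1, 56.5]
orientation: [-0.0, 0.765, 0.645, -0.0]
ft_force: [-0.6, 0.5, -2.8]
width: 44.5
```

Emit:
drive_tool --deltas '[{"delta_pos":[0.004,0,0],"turn":0},{"delta_pos":[0.004,0,0],"turn":0}]'

```text
time: 10.45
ee_pos: [523.9, 62.0, 56.5]
orientation: [-0.0, 0.765, 0.645, -0.0]
ft_force: [1.0, 0.8, -3.0]
width: 44.5
```

```bash
python3 snap.py tilt1
```

```text
[523.9  62.   56.5] 10.45 44.47243059591686 [ 1.   0.8 -3. ]
```

View pics/tilt1.png

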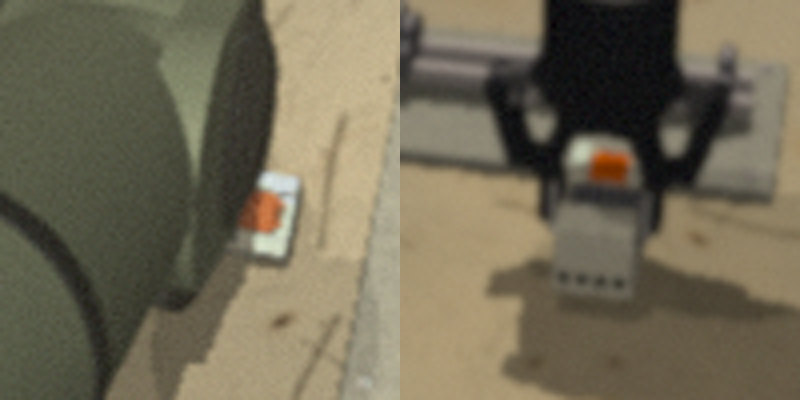

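Emit:
drive_tool --deltas '[{"delta_pos":[0,0,0.0015],"turn":0},{"delta_pos":[0.003,0,0],"turn":0}]'

```text
time: 10.75
ee_pos: [524.2, 64.0, 54.9]
orientation: [0.0, 0.765, 0.644, -0.0]
ft_force: [1.5, 0.7, -2.5]
width: 44.8
```

Emit:
drive_tool --deltas '[{"delta_pos":[0.005,0,0.0005],"turn":0}]'

```text
time: 10.85
ee_pos: [525.3, 69.0, 54.7]
orientation: [0.0, 0.765, 0.644, -0.0]
ft_force: [-4.3, -10.3, 21.4]
width: 44.2
```

Emit:
drive_tool --deltas '[{"delta_pos":[0.005,0,0.0005],"turn":0}]'

```text
time: 10.95
ee_pos: [526.5, 73.5, 54.7]
orientation: [0.001, 0.765, 0.644, 0.0]
ft_force: [-4.3, -13.1, 24.2]
width: 44.2
```

Emit:
drive_tool --deltas '[{"delta_pos":[0.005,0,0],"turn":0}]'

```text
time: 11.05
ee_pos: [527.5, 78.5, 54.7]
orientation: [0.001, 0.765, 0.644, 0.0]
ft_force: [-1.5, -9.1, 20.8]
width: 44.5
```

```bash
cat > ang.py <<'E'
import sys
from h import *
yG,zG=float(sys.argv[1]),float(sys.argv[2]);o=observe();p=o["ee_pos"]-[0,0,3]
i=grab_frame("side");h=cv2.cvtColor(i,cv2.COLOR_BGR2HSV);m=cv2.inRange(h,(3,150,90),(18,255,255))
n,l,s,c=cv2.connectedComponentsWithStats(m)
print("t",o["time"],"F",np.round(o["ft_force"],1),np.round(p,1));u=np.array([np.sin(.17),np.cos(.17),0])
for k in range(1,n):
    if s[k,4]>25: print("orange",np.round(c[k],1),s[k])
for th in range(0,181,10):
    a=np.radians(th);y,z=-27-yG,30-zG
    q=p+u*(y*np.cos(a)+z*np.sin(a))+np.array([0,0,-y*np.sin(a)+z*np.cos(a)])
    y,z=43-yG,30-zG
    e=p+u*(y*np.cos(a)+z*np.sin(a))+np.array([0,0,-y*np.sin(a)+z*np.cos(a)])
    print(th,"clip",np.round(proj("side",q)[0],1),"hooktop",np.round(proj("side",e)[0],1)) if th<=int(sys.argv[3]) else 0
E
python3 ang.py 9 25 60
python3 - <<'E'
import cv2,numpy as np
i=cv2.imread("pics/side0.png");h=cv2.cvtColor(i,cv2.COLOR_BGR2HSV);m=cv2.inRange(h,(3,150,90),(18,255,255))
n,l,s,c=cv2.connectedComponentsWithStats(m)
from h import *
for k in range(1,n):
    if s[k,4]>25: print(c[k],s[k])
print(proj("side",np.array([558-27*-.417,189-27*.909,60])))
E
```

```text
t 11.05 F [-1.5 -9.1 20.8] [527.5  78.5  51.7]
orange [ 80.2 111.1] [   0   20  188  177 3124]
orange [346.6 261.5] [342 258  10   8  61]
orange [411.4 342.4] [405 338  13  10  83]
orange [315.9 344.7] [312 342   8   7  35]
orange [175.8 390.9] [165 382  23  19 321]
0 clip [347.1 261.1] hooktop [342.7 279.3]
10 clip [347.1 259.3] hooktop [342.6 281.5]
20 clip [347.1 257.8] hooktop [342.5 283.4]
30 clip [347.  256.8] hooktop [342.5 285. ]
40 clip [346.8 256.2] hooktop [342.6 286.2]
50 clip [346.6 256. ] hooktop [342.8 286.9]
60 clip [346.3 256.4] hooktop [343.  287.2]
[ 80.3128453  110.97893646] [   0   20  188  177 2896]
[336.01136364 187.04545455] [328 182  17  12  88]
[327.51315789 294.77631579] [322 291  12   9  76]
[411.36144578 342.42168675] [405 338  13  10  83]
[316.02702703 344.56756757] [312 342   8   7  37]
[175.57507987 390.54313099] [165 382  23  18 313]
[[326.38358733 292.8057935 ]]
```

Emit:
drive_tool --deltas '[{"delta_pos":[0,0,-0.001],"turn":0},{"delta_pos":[0,0,0],"turn":0},{"delta_pos":[0,0,0],"turn":0}]' --jaw 0.7

```text
time: 11.4
ee_pos: [527.0, 79.4, 55.1]
orientation: [-0.0, 0.765, 0.645, 0.0]
ft_force: [0.1, -0.5, -0.2]
width: 59.8
```

Emit:
drive_tool --deltas '[{"delta_pos":[0.001,0,-0.01],"turn":0},{"delta_pos":[0,0,0],"turn":0}]'

```text
time: 11.6
ee_pos: [527.7, 80.4, 66.3]
orientation: [0.0, 0.765, 0.644, 0.001]
ft_force: [-0.3, -0.3, 0.0]
width: 59.7
```

Emit:
drive_tool --deltas '[{"delta_pos":[0,0,0],"turn":0},{"delta_pos":[0,0,0],"turn":0},{"delta_pos":[0,0,0],"turn":0},{"delta_pos":[0,0,0],"turn":0},{"delta_pos":[0.001,0,0.001],"turn":0}]' --jaw 0.45 --newtons 25

```text
time: 12.1
ee_pos: [527.5, 80.9, 65.0]
orientation: [0.0, 0.765, 0.644, 0.0]
ft_force: [-7.3, -3.6, 32.7]
width: 44.3
```

Emit:
drive_tool --deltas '[{"delta_pos":[0.005,0,0.0005],"turn":0}]'

```text
time: 12.2
ee_pos: [528.3, 84.8, 64.5]
orientation: [0.0, 0.765, 0.644, -0.0]
ft_force: [-5.6, -8.3, 23.1]
width: 44.4
```

Emit:
drive_tool --deltas '[{"delta_pos":[0.005,0,0],"turn":0}]'

```text
time: 12.3
ee_pos: [529.1, 90.0, 64.2]
orientation: [0.0, 0.765, 0.644, -0.0]
ft_force: [-2.1, -5.2, 12.9]
width: 44.3
```

Emit:
drive_tool --deltas '[{"delta_pos":[0.005,0,0],"turn":0}]'

```text
time: 12.4
ee_pos: [530.1, 95.2, 64.0]
orientation: [0.0, 0.765, 0.644, -0.0]
ft_force: [-0.7, -5.2, 9.5]
width: 44.1
```

Emit:
drive_tool --deltas '[{"delta_pos":[0.004,0,0.001],"turn":0},{"delta_pos":[0.005,0,0.0005],"turn":0}]'

```text
time: 12.6
ee_pos: [531.6, 104.2, 62.5]
orientation: [0.0, 0.765, 0.644, 0.0]
ft_force: [-1.2, -4.4, 7.6]
width: 44.5
```

Emit:
drive_tool --deltas '[{"delta_pos":[0.005,0,0.001],"turn":0},{"delta_pos":[0.005,0,0.0005],"turn":0}]'

```text
time: 12.8
ee_pos: [533.2, 114.2, 60.7]
orientation: [0.0, 0.765, 0.644, -0.0]
ft_force: [-0.0, -4.8, 6.5]
width: 44.2
```

```bash
python3 ang.py 10 34 60; python3 snap.py tilt2
```

```text
t 12.8 F [-0.  -4.8  6.5] [533.2 114.2  57.7]
orange [ 80.2 111.1] [   0   20  188  177 3134]
orange [344.7 265.4] [341 261   9   9  72]
orange [411.4 342.4] [405 338  13  10  83]
orange [315.9 344.7] [312 342   8   7  35]
orange [175.6 390.9] [165 382  23  19 327]
0 clip [345.1 271.1] hooktop [340.5 290.1]
10 clip [345.2 268.7] hooktop [340.5 291.9]
20 clip [345.3 266.7] hooktop [340.5 293.2]
30 clip [345.3 265. ] hooktop [340.7 294.1]
40 clip [345.2 263.7] hooktop [340.8 294.5]
50 clip [345.  262.9] hooktop [341.1 294.5]
60 clip [344.8 262.6] hooktop [341.4 294. ]
[533.3 115.2  60.6] 12.85 44.23678994396172 [-0.1 -3.8  7.1]
```

View pics/tilt2.png

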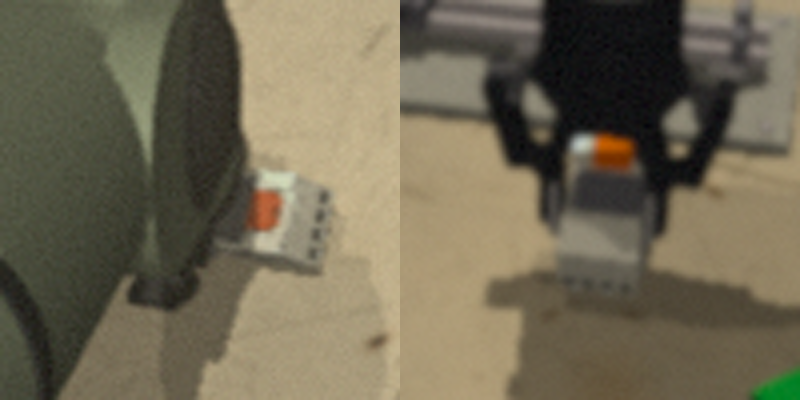

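Emit:
drive_tool --deltas '[{"delta_pos":[0.006,0,0.001],"turn":0},{"delta_pos":[0.006,0,0.0015],"turn":0},{"delta_pos":[0.006,0,0.002],"turn":0}]'

```text
time: 13.25
ee_pos: [536.2, 132.1, 56.2]
orientation: [0.0, 0.765, 0.644, -0.0]
ft_force: [-0.5, -3.2, 6.2]
width: 44.2
```

Emit:
drive_tool --deltas '[{"delta_pos":[0.005,0,0.0025],"turn":0},{"delta_pos":[0.005,0,0.003],"turn":0},{"delta_pos":[0.004,0,0.003],"turn":0}]'

```text
time: 13.55
ee_pos: [539.0, 146.8, 48.5]
orientation: [0.0, 0.765, 0.644, 0.001]
ft_force: [-3.8, 1.6, 25.0]
width: 44.4
```

Emit:
drive_tool --deltas '[{"delta_pos":[0.004,0,0.003],"turn":0},{"delta_pos":[0.004,0,0.003],"turn":0}]'

```text
time: 13.75
ee_pos: [540.3, 154.8, 42.4]
orientation: [-0.0, 0.765, 0.645, 0.001]
ft_force: [-3.1, 0.9, 18.6]
width: 44.2
```

```bash
python3 ang.py 10 33 90
```

```text
t 13.75 F [-3.1  0.9 18.6] [540.3 154.8  39.4]
orange [ 80.  111.3] [   0   20  188  177 3166]
orange [411.4 342.4] [405 338  13  10  83]
orange [315.9 344.6] [312 342   8   7  36]
orange [175.6 391. ] [165 382  23  19 326]
0 clip [342.1 288.3] hooktop [337.2 308.6]
10 clip [342.2 286. ] hooktop [337.2 310.4]
20 clip [342.2 284. ] hooktop [337.2 311.7]
30 clip [342.2 282.5] hooktop [337.4 312.6]
40 clip [342.  281.3] hooktop [337.6 313. ]
50 clip [341.8 280.7] hooktop [337.8 313. ]
60 clip [341.6 280.6] hooktop [338.1 312.5]
70 clip [341.3 280.9] hooktop [338.5 311.6]
80 clip [340.9 281.9] hooktop [338.9 310.2]
90 clip [340.4 283.3] hooktop [339.3 308.5]
```

```bash
python3 snap.py tilt3
```

```text
[540.3 155.4  41.9] 13.8 44.33319784848087 [-1.1  2.1 18.7]
```

View pics/tilt3.png

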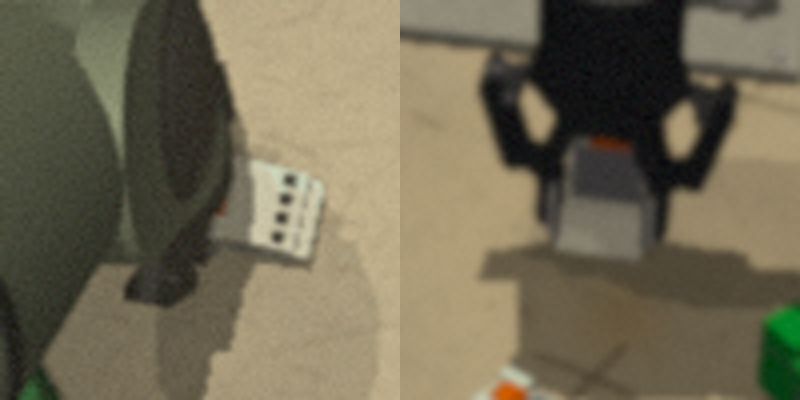

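Emit:
drive_tool --deltas '[{"delta_pos":[0.004,0,0.002],"turn":0},{"delta_pos":[0.003,0,0.001],"turn":0}]'

```text
time: 14.1
ee_pos: [541.3, 159.9, 39.5]
orientation: [0.0, 0.765, 0.644, -0.0]
ft_force: [-5.2, -5.5, 23.4]
width: 44.1
```

Emit:
drive_tool --deltas '[{"delta_pos":[0,0,0],"turn":0},{"delta_pos":[0,0,0],"turn":0},{"delta_pos":[0,0,0],"turn":0},{"delta_pos":[0,0,0],"turn":0}]' --jaw 0.75

```text
time: 14.5
ee_pos: [540.9, 161.0, 38.5]
orientation: [-0.0, 0.765, 0.645, -0.0]
ft_force: [-0.3, 1.2, -0.3]
width: 64.0
```

```bash
python3 ang.py 10 33 0
python3 - <<'E'
from h import *
o=observe();grab_frame("top")
for n in("top","side"):
  for d in regions_of("module_center",n): print(n,np.round(d["location"]),d["confidence"],d["mask"].sum())
E
```

```text
t 14.5 F [-0.3  1.2 -0.3] [540.9 161.   35.5]
orange [ 80.2 111.1] [   0   20  188  177 3156]
orange [411.4 342.4] [405 338  13  10  83]
orange [316.  344.6] [312 342   8   7  36]
orange [175.7 391. ] [165 382  23  19 326]
0 clip [341.8 291.4] hooktop [336.9 312. ]
top [280. 271.] 0.81 878
top [198. 314.] 0.5 222
side [326. 357.] 0.84 749
side [341. 289.] 0.65 199
side [399. 343.] 0.6 1575
```

Emit:
drive_tool --deltas '[{"delta_pos":[0,0,-0.03],"turn":0},{"delta_pos":[0,0,-0.04],"turn":0},{"delta_pos":[0,0,-0.04],"turn":0},{"delta_pos":[0,0,0],"turn":0}]'

```text
time: 15.1
ee_pos: [543.0, 161.5, 153.2]
orientation: [0.001, 0.765, 0.644, 0.003]
ft_force: [0.6, 0.6, -1.0]
width: 64.1
```

Run:
```python
from h import *
a=grab_frame("top");b=grab_frame("side");cv2.imwrite("pics/top_s.png",a);cv2.imwrite("pics/side_s.png",b)
u=proj("side",[541,150,43])[0].astype(int)
cv2.imwrite("pics/stand.png",np.hstack([cv2.resize(b[u[1]-60:u[1]+60,u[0]-60:u[0]+60],(400,400),interpolation=cv2.INTER_CUBIC),cv2.resize(a[200:320,170:290],(400,400),interpolation=cv2.INTER_CUBIC)]))
for n in("top","side"):
  for d in regions_of("module_center",n): print(n,np.round(d["location"]),d["confidence"],d["mask"].sum())
o=observe();print(o["time"],o["ee_pos"])
```

```text
top [276. 270.] 0.9 861
top [193. 310.] 0.82 343
side [325. 356.] 0.79 773
side [344. 280.] 0.6 735
side [399. 346.] 0.55 1519
side [308. 244.] 0.41 3359
15.3 [540.54298823 161.07704962 147.9107492 ]
```

View pics/stand.png

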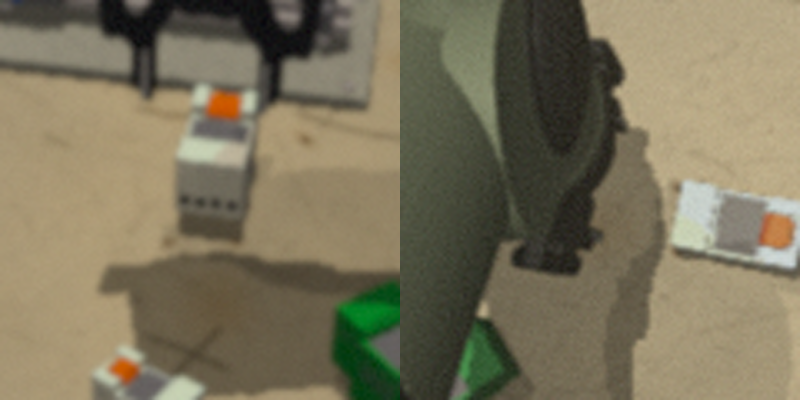

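```bash
cat > pose.py <<'E'
import sys
from h import *
# usage: pose.py x y yaw flip
x0=[float(sys.argv[1]),float(sys.argv[2]),float(sys.argv[3])*50];fl=int(sys.argv[4]);z=float(sys.argv[5]) if len(sys.argv)>5 else 30
R0=Rx(np.pi) if fl else np.eye(3);M={}
for n in("top","side"):
    grab_frame(n);u=proj(n,[x0[0],x0[1],z])[0]
    try:M[n]=pick("module_center",n,u);print(n,u.round(),M[n].sum())
    except Exception as e:print(e)
for ms in[M]+[{k:M[k]} for k in M]:
    x,f=fit(ms,[BODY,NOSE],lambda p:(Rz(p[2]/50)@R0,np.r_[p[:2],z]),x0,[6,6,4]);print(list(ms),x[:2].round(1),"yaw",round(x[2]/50,3),round(f,3))
E
python3 pose.py 532 88 -.168 0
```

```text
top [272. 267.] 937
side [343. 282.] 804
['top', 'side'] [529.7  83.6] yaw -0.155 0.143
['top'] [529.6  84. ] yaw -0.191 0.05
['side'] [529.6  83.3] yaw -0.132 0.082
```

```bash
cat > th.py <<'E'
from h import *
o=observe();p=o["ee_pos"];u=np.array([.167,.986,0])
M=None
grab_frame("top");c=proj("top",p)[0]+[15,0];m=pick("module_center","top",c);cols=np.where(m.any(0))[0];c0=cols[0]+2
def f(q):
    P=np.array([p[0],p[1],0])+u*q[0];a=np.radians(q[1])
    # module axes in world
    Y=u*np.cos(a)-np.array([0,0,np.sin(a)]);Z=u*np.sin(a)+np.array([0,0,np.cos(a)]);X=np.cross(Y,Z);R=np.c_[X,Y,Z]
    # lowest point at ground, its ground position P
    B=np.vstack([BODY,NOSE]);w=B@R.T;k=w[:,2].argmin();t=P-u*(w[k]@u)-np.array([0,0,w[k,2]])
    t=t+X*0
    s=sil("top",[BODY,NOSE],R,t);return np.abs(s-m)[:,c0:].sum()/m[:,c0:].sum()
best=sorted((f((d,t)),d,t) for d in range(-60,40,5) for t in range(20,100,6))[:4]
print("t",o["time"],np.round(p,1),np.round(o["ft_force"],1),"mask",m.sum(),c0,cols[-1],c)
for b in best:print(np.round(b,3))
r=minimize(f,best[0][1:],method="Nelder-Mead");print("Pu,theta",r.x.round(1),round(r.fun,3))
E
python3 -c "
from h import *
go(530.7,89.6,67,-.16)"
```

```text
t 15.5 ee [540.6 160.9 147.8] F [ 0.3 -0.1 -0.8] w 63.8 jaw -0.17 j7 -0.26 | turn -0.0102 tool delta mm before turn [-71.9   2.4  80.9] after turn [-71.9   1.6  80.9]
```

Emit:
drive_tool --deltas '[{"delta_pos":[-0.036,0.001,0],"turn":0},{"delta_pos":[-0.036,0.001,0.01],"turn":0},{"delta_pos":[0,0,0.035],"turn":0},{"delta_pos":[0,0,0.035],"turn":0},{"delta_pos":[0,0,0.001],"turn":0},{"delta_pos":[0,0,0],"turn":0}]' --jaw 0.8

```text
time: 16.1
ee_pos: [530.6, 89.5, 67.6]
orientation: [-0.0, 0.765, 0.644, -0.001]
ft_force: [0.5, -0.9, -0.1]
width: 68.3
```

Emit:
drive_tool --deltas '[{"delta_pos":[0,0,0],"turn":0},{"delta_pos":[0,0,0],"turn":0},{"delta_pos":[0,0,0],"turn":0},{"delta_pos":[0,0,0],"turn":0},{"delta_pos":[0,0,0],"turn":0},{"delta_pos":[0.001,0,0.001],"turn":0}]' --jaw 0.45 --newtons 23

```text
time: 16.7
ee_pos: [531.6, 90.5, 68.6]
orientation: [0.0, 0.765, 0.644, 0.001]
ft_force: [-6.8, -4.7, 30.6]
width: 43.4
```

Emit:
drive_tool --deltas '[{"delta_pos":[0.005,0,0.0005],"turn":0}]'

```text
time: 16.8
ee_pos: [532.5, 94.5, 68.4]
orientation: [0.001, 0.765, 0.644, 0.001]
ft_force: [-6.8, -7.7, 25.7]
width: 43.6
```

Emit:
drive_tool --deltas '[{"delta_pos":[0.005,0,0.0005],"turn":0}]'

```text
time: 16.9
ee_pos: [533.6, 99.6, 68.0]
orientation: [0.001, 0.765, 0.644, 0.001]
ft_force: [-6.5, -8.0, 27.6]
width: 43.5
```

Emit:
drive_tool --deltas '[{"delta_pos":[0.005,0,0],"turn":0}]'

```text
time: 17.0
ee_pos: [534.6, 104.8, 67.8]
orientation: [0.001, 0.765, 0.644, 0.001]
ft_force: [-2.2, -6.6, 17.6]
width: 43.4
```

Emit:
drive_tool --deltas '[{"delta_pos":[0.005,0,0.0005],"turn":0}]'

```text
time: 17.1
ee_pos: [535.5, 109.9, 67.2]
orientation: [0.001, 0.765, 0.644, 0.001]
ft_force: [-1.5, -5.6, 15.4]
width: 44.1
```

Emit:
drive_tool --deltas '[{"delta_pos":[0.005,0,0.0007],"turn":0},{"delta_pos":[0.005,0,0.0005],"turn":0}]'

```text
time: 17.3
ee_pos: [537.1, 120.0, 65.7]
orientation: [0.001, 0.765, 0.644, 0.001]
ft_force: [-0.4, -4.9, 9.5]
width: 43.8
```

```bash
python3 th.py
```

```text
t 17.3 [537.1 120.   65.7] [-0.4 -4.9  9.5] mask 570 259 287 [270.0806262  262.48340143]
[ 0.168  0.    38.   ]
[  0.17 -45.    80.  ]
[  0.187 -20.     32.   ]
[  0.187 -10.     26.   ]
Pu,theta [ 0.  37.4] 0.164
```

Emit:
drive_tool --deltas '[{"delta_pos":[0.007,0,0.0005],"turn":0},{"delta_pos":[0.007,0,0.0012],"turn":0},{"delta_pos":[0.007,0,0.002],"turn":0}]'

```text
time: 17.7
ee_pos: [540.5, 140.9, 61.9]
orientation: [0.001, 0.765, 0.644, 0.001]
ft_force: [-0.6, -3.8, 8.4]
width: 43.5
```

Emit:
drive_tool --deltas '[{"delta_pos":[0.005,0,0.0023],"turn":0},{"delta_pos":[0.005,0,0.0025],"turn":0}]'

```text
time: 17.9
ee_pos: [542.5, 151.0, 57.6]
orientation: [0.001, 0.765, 0.644, 0.001]
ft_force: [-2.6, -1.5, 27.0]
width: 43.6
```

```bash
python3 th.py
```

```text
t 17.9 [542.5 151.   57.6] [-2.6 -1.5 27. ] mask 587 247 274 [257.10257576 260.41541138]
[  0.144 -15.     50.   ]
[  0.146 -20.     56.   ]
[  0.149 -10.     44.   ]
[  0.153 -40.     74.   ]
Pu,theta [-15.3  50.5] 0.141
```

Emit:
drive_tool --deltas '[{"delta_pos":[0.006,0,0.0015],"turn":0}]'

```text
time: 18.1
ee_pos: [543.4, 156.1, 56.2]
orientation: [0.001, 0.765, 0.644, 0.001]
ft_force: [-1.8, -4.8, 13.1]
width: 43.9
```

Emit:
drive_tool --deltas '[{"delta_pos":[0.006,0,0.002],"turn":0}]'

```text
time: 18.2
ee_pos: [544.4, 162.5, 53.9]
orientation: [0.001, 0.765, 0.644, 0.001]
ft_force: [-0.4, -5.7, 9.9]
width: 43.5
```

Emit:
drive_tool --deltas '[{"delta_pos":[0.005,0,0.0025],"turn":0}]'

```text
time: 18.3
ee_pos: [545.3, 167.8, 51.3]
orientation: [0.001, 0.765, 0.644, 0.001]
ft_force: [-0.0, -3.1, 10.3]
width: 43.6
```

```bash
python3 th.py
```

```text
t 18.3 [545.3 167.8  51.3] [-0.  -3.1 10.3] mask 664 239 268 [250.34671165 259.51462688]
[  0.088 -50.     80.   ]
[  0.103 -30.     62.   ]
[  0.105 -45.     74.   ]
[  0.107 -35.     68.   ]
Pu,theta [-49.7  79.9] 0.087
```

Emit:
drive_tool --deltas '[{"delta_pos":[0.005,0,0.003],"turn":0}]'

```text
time: 18.5
ee_pos: [546.1, 172.4, 48.4]
orientation: [0.001, 0.765, 0.644, 0.001]
ft_force: [-0.1, -2.0, 8.5]
width: 43.6
```

Emit:
drive_tool --deltas '[{"delta_pos":[0.005,0,0.003],"turn":0}]'

```text
time: 18.6
ee_pos: [546.8, 177.6, 45.1]
orientation: [0.001, 0.765, 0.644, 0.001]
ft_force: [-0.4, -4.5, 8.9]
width: 43.4
```

Emit:
drive_tool --deltas '[{"delta_pos":[0.004,0,0.003],"turn":0}]'

```text
time: 18.7
ee_pos: [547.8, 181.5, 42.5]
orientation: [0.001, 0.765, 0.645, 0.001]
ft_force: [1.5, -9.2, 30.3]
width: 43.8
```

```bash
python3 th.py; python3 snap.py t4
```

```text
t 18.7 [547.8 181.5  42.5] [ 1.5 -9.2 30.3] mask 631 233 261 [245.30227987 258.93032928]
[  0.094 -40.     74.   ]
[  0.097 -20.     56.   ]
[  0.106 -15.     50.   ]
[  0.113 -10.     44.   ]
Pu,theta [-41.2  74.8] 0.087
[547.9 182.   42.2] 18.8 43.40888885345102 [1.2 0.  8.8]
```

Emit:
drive_tool --deltas '[{"delta_pos":[0.004,0,0.003],"turn":0},{"delta_pos":[0.003,0,0.002],"turn":0}]'

```text
time: 19.1
ee_pos: [549.3, 187.9, 37.5]
orientation: [0.001, 0.765, 0.644, 0.001]
ft_force: [1.3, -6.4, 16.4]
width: 43.7
```

```bash
python3 th.py
```

```text
t 19.1 [549.3 187.9  37.5] [ 1.3 -6.4 16.4] mask 675 231 260 [243.06628565 258.59910762]
[  0.075 -45.     74.   ]
[  0.083 -50.     80.   ]
[  0.094 -30.     62.   ]
[  0.101 -25.     56.   ]
Pu,theta [-46.1  76. ] 0.065
```

Emit:
drive_tool --deltas '[{"delta_pos":[0.002,0,-0.0005],"turn":0},{"delta_pos":[0,0,0],"turn":0},{"delta_pos":[0,0,0],"turn":0},{"delta_pos":[0,0,0],"turn":0}]' --jaw 0.7

```text
time: 19.6
ee_pos: [548.1, 190.4, 36.1]
orientation: [0.0, 0.765, 0.645, 0.0]
ft_force: [0.1, 0.9, -0.3]
width: 59.8
```

```bash
python3 th.py
```

```text
t 19.6 [548.1 190.4  36.1] [ 0.1  0.9 -0.3] mask 659 230 260 [242.09043132 259.20776721]
[  0.18 -45.    74.  ]
[  0.197 -50.     80.   ]
[  0.197 -25.     56.   ]
[  0.202 -30.     62.   ]
Pu,theta [-44.9  74.3] 0.176
```

Emit:
drive_tool --deltas '[{"delta_pos":[0,0,-0.04],"turn":0},{"delta_pos":[0,0,-0.04],"turn":0},{"delta_pos":[0,0,-0.04],"turn":0},{"delta_pos":[0,0,0],"turn":0}]' --jaw 0.8

```text
time: 20.1
ee_pos: [550.0, 190.7, 160.6]
orientation: [0.001, 0.765, 0.644, 0.003]
ft_force: [0.5, 0.4, -1.1]
width: 68.3
```

Run:
```python
from h import *
a=grab_frame("top");b=grab_frame("side")
g=np.array([540,150,43]);M={}
for n in("top","side"): M[n]=pick("module_center",n,proj(n,g)[0]);print(n,M[n].sum())
def pose(th):
    def f(p):
        u=np.array([-np.sin(p[2]/50),np.cos(p[2]/50),0]);a=np.radians(th)
        Y=u*np.cos(a)-np.array([0,0,np.sin(a)]);Z=u*np.sin(a)+np.array([0,0,np.cos(a)]);R=np.c_[np.cross(Y,Z),Y,Z]
        h=-(np.vstack([BODY,NOSE])@R.T)[:,2].min();return R,np.r_[p[:2],h]
    return f
for th in(0,90,180):
  for ms in(M,{"side":M["side"]}):
    x,f=fit(ms,[BODY,NOSE],pose(th),[538,140 if th else 95,-.168*50],[8,8,4]);print(th,list(ms),x[:2].round(1),round(x[2]/50,3),round(f,3))
c=[cv2.resize(i[v[1]-50:v[1]+50,v[0]-50:v[0]+50],(400,400),interpolation=cv2.INTER_CUBIC) for i,v in((a,proj("top",g)[0].astype(int)),(b,proj("side",g)[0].astype(int)))]
cv2.imwrite("pics/st2.png",np.hstack(c))
```

```text
top 696
side 968
0 ['top', 'side'] [546.1 152.6] -0.14 0.497
0 ['side'] [544.8 154.2] -0.083 0.096
90 ['top', 'side'] [545.3 155.7] -0.14 0.184
90 ['side'] [545.  155.5] -0.123 0.071
180 ['top', 'side'] [546.2 151. ] -0.143 0.638
180 ['side'] [544.  136.6] -0.104 0.096
```

```bash
python3 -c "
from h import *
go(548,173.4,93,-.145)"
```

```text
t 20.3 ee [547.5 190.2 155.2] F [-0.5 -0.4  0.3] w 68.1 jaw -0.17 j7 -0.3 | turn -0.0249 tool delta mm before turn [-16.5   3.4  62.2] after turn [-16.5   3.   62.2]
```

Emit:
drive_tool --deltas '[{"delta_pos":[-0.0165,0.003,0.02],"turn":-0.025},{"delta_pos":[0,0,0.03],"turn":0},{"delta_pos":[0,0,0.012],"turn":0},{"delta_pos":[0,0,0],"turn":0}]' --jaw 0.8

```text
time: 20.7
ee_pos: [547.1, 173.2, 91.9]
orientation: [-0.001, 0.757, 0.654, -0.002]
ft_force: [-0.2, 0.9, 0.1]
width: 68.3
```

Emit:
drive_tool --deltas '[{"delta_pos":[0,0,0],"turn":0},{"delta_pos":[0,0,0],"turn":0},{"delta_pos":[0,0,0],"turn":0},{"delta_pos":[0,0,0],"turn":0},{"delta_pos":[0,0,0],"turn":0},{"delta_pos":[0,0,0],"turn":0}]' --jaw 0.45 --newtons 23

```text
time: 21.3
ee_pos: [548.5, 173.9, 94.8]
orientation: [0.0, 0.756, 0.654, 0.001]
ft_force: [-2.3, 0.6, 6.9]
width: 44.7
```

Emit:
drive_tool --deltas '[{"delta_pos":[0,0,-0.006],"turn":0},{"delta_pos":[-0.02,0,0],"turn":0},{"delta_pos":[-0.03,0,0],"turn":0},{"delta_pos":[-0.03,0,0],"turn":0},{"delta_pos":[-0.02,0,0],"turn":0},{"delta_pos":[0,0,0],"turn":0}]'

```text
time: 21.9
ee_pos: [533.5, 71.5, 100.6]
orientation: [0.0, 0.758, 0.653, -0.0]
ft_force: [-0.7, 0.5, -4.1]
width: 44.0
```

Emit:
drive_tool --deltas '[{"delta_pos":[0,0,0.004],"turn":0},{"delta_pos":[0,0,0.002],"turn":0},{"delta_pos":[0,0,0],"turn":0}]'

```text
time: 22.2
ee_pos: [533.5, 75.8, 94.0]
orientation: [-0.0, 0.756, 0.655, -0.0]
ft_force: [-4.2, 0.8, 8.8]
width: 44.7
```

Emit:
drive_tool --deltas '[{"delta_pos":[0.003,0,0.001],"turn":0},{"delta_pos":[0.005,0,0],"turn":0}]'

```text
time: 22.4
ee_pos: [534.7, 82.9, 93.3]
orientation: [-0.0, 0.756, 0.654, -0.0]
ft_force: [-3.9, -3.7, 12.1]
width: 44.3
```

Emit:
drive_tool --deltas '[{"delta_pos":[0.006,0,0],"turn":0},{"delta_pos":[0.006,0,0.0003],"turn":0}]'

```text
time: 22.6
ee_pos: [536.7, 95.2, 92.7]
orientation: [0.0, 0.756, 0.654, -0.0]
ft_force: [-1.5, -2.3, 4.6]
width: 44.5
```

Emit:
drive_tool --deltas '[{"delta_pos":[0.006,0,0.0008],"turn":0},{"delta_pos":[0.006,0,0.001],"turn":0}]'

```text
time: 22.8
ee_pos: [538.4, 107.2, 90.7]
orientation: [-0.0, 0.756, 0.654, -0.0]
ft_force: [-1.2, -1.9, 2.8]
width: 44.1
```

```bash
sed 's/range(20,100,6)/range(80,170,6)/;s/\[15,0\]/[0,0]/' th.py > th2.py; python3 th2.py
```

```text
t 22.8 [538.4 107.2  90.7] [-1.2 -1.9  2.8] mask 663 264 293 [258.94853401 260.23328056]
[  0.1 -45.   80. ]
[  0.13 -50.    86.  ]
[  0.144 -10.     98.   ]
[  0.146 -20.    110.   ]
Pu,theta [-44.7  78.9] 0.095
```

Emit:
drive_tool --deltas '[{"delta_pos":[0.006,0,0.002],"turn":0},{"delta_pos":[0.006,0,0.0022],"turn":0}]'

```text
time: 23.1
ee_pos: [540.2, 118.5, 86.8]
orientation: [-0.0, 0.756, 0.654, 0.0]
ft_force: [-2.2, -0.5, 7.3]
width: 44.5
```

Emit:
drive_tool --deltas '[{"delta_pos":[0.006,0,0.003],"turn":0},{"delta_pos":[0.006,0,0.0035],"turn":0}]'

```text
time: 23.3
ee_pos: [542.1, 130.8, 80.3]
orientation: [-0.0, 0.756, 0.654, 0.0]
ft_force: [-2.2, 0.9, 7.2]
width: 44.4
```

```bash
python3 th2.py; python3 snap.py r1
```

```text
t 23.3 [542.1 130.8  80.3] [-2.2  0.9  7.2] mask 711 254 287 [249.11734679 259.13337649]
[  0.135 -15.     92.   ]
[  0.142 -20.     98.   ]
[  0.145 -40.    128.   ]
[  0.151 -45.    134.   ]
Pu,theta [-16.5  91.4] 0.11
[542.  131.4  80. ] 23.4 44.5118754904001 [-0.7  2.8  7.5]
```

View pics/r1.png

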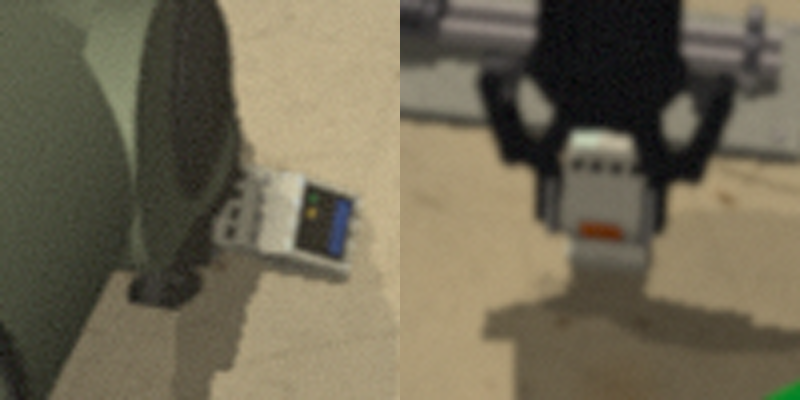

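Emit:
drive_tool --deltas '[{"delta_pos":[0.006,0,0.004],"turn":0},{"delta_pos":[0.006,0,0.0045],"turn":0}]'

```text
time: 23.7
ee_pos: [543.9, 142.6, 71.8]
orientation: [-0.0, 0.756, 0.654, 0.001]
ft_force: [-1.4, 1.4, 5.7]
width: 44.6
```

Emit:
drive_tool --deltas '[{"delta_pos":[0.006,0,0.0055],"turn":0},{"delta_pos":[0.005,0,0.006],"turn":0}]'

```text
time: 23.9
ee_pos: [545.5, 153.9, 60.2]
orientation: [-0.0, 0.756, 0.654, 0.001]
ft_force: [-0.9, 3.3, 7.0]
width: 44.3
```

Emit:
drive_tool --deltas '[{"delta_pos":[0.005,0,0.007],"turn":0},{"delta_pos":[0.003,0,0.006],"turn":0}]'

```text
time: 24.1
ee_pos: [546.8, 162.3, 47.1]
orientation: [-0.0, 0.756, 0.654, 0.001]
ft_force: [-0.7, 5.1, 8.3]
width: 44.4
```

```bash
python3 th2.py
```

```text
t 24.1 [546.8 162.3  47.1] [-0.7  5.1  8.3] mask 842 242 280 [238.19485984 259.19346711]
[ 9.90e-02 -4.00e+01  1.04e+02]
[ 1.04e-01 -5.50e+01  1.28e+02]
[ 1.04e-01 -4.50e+01  1.10e+02]
[ 1.06e-01 -5.00e+01  1.22e+02]
Pu,theta [-40.5 105.8] 0.086
```

Emit:
drive_tool --deltas '[{"delta_pos":[0.003,0,0.007],"turn":0},{"delta_pos":[0.001,0,0.004],"turn":0},{"delta_pos":[0,0,0],"turn":0}]'

```text
time: 24.5
ee_pos: [547.1, 165.3, 35.9]
orientation: [-0.0, 0.756, 0.654, 0.0]
ft_force: [1.5, 2.6, 2.1]
width: 44.2
```

Emit:
drive_tool --deltas '[{"delta_pos":[0,0,0],"turn":0},{"delta_pos":[0,0,0],"turn":0},{"delta_pos":[0,0,0],"turn":0},{"delta_pos":[0,0,0],"turn":0},{"delta_pos":[0,0,0],"turn":0}]' --jaw 0.8

```text
time: 25.0
ee_pos: [546.9, 164.5, 36.1]
orientation: [0.0, 0.757, 0.654, -0.0]
ft_force: [-0.5, 0.1, -0.4]
width: 68.6
```

Emit:
drive_tool --deltas '[{"delta_pos":[0,0,-0.03],"turn":0},{"delta_pos":[0,0,-0.04],"turn":0},{"delta_pos":[0,0,-0.03],"turn":0},{"delta_pos":[0.03,0,0],"turn":0},{"delta_pos":[0.04,0,0],"turn":0},{"delta_pos":[0,0,0],"turn":0}]'

```text
time: 25.6
ee_pos: [556.7, 239.6, 136.0]
orientation: [-0.001, 0.755, 0.656, 0.001]
ft_force: [-1.6, -0.8, 0.2]
width: 68.3
```

```bash
python3 pose.py 538 125 -.15 1; python3 -c "
from h import *
print(observe()['ee_pos'],observe()['time'])
a=grab_frame('top');u=proj('top',[538,125,30])[0].astype(int)
b=grab_frame('side');w=proj('side',[538,125,30])[0].astype(int)
cv2.imwrite('pics/flat.png',np.hstack([cv2.resize(i[v[1]-50:v[1]+50,v[0]-50:v[0]+50],(400,400),interpolation=cv2.INTER_CUBIC) for i,v in((a,u),(b,w))]))"
```

```text
top [256. 264.] 869
side [340. 292.] 810
['top', 'side'] [543.6 125.4] yaw -0.117 0.188
['top'] [543.3 125.8] yaw -0.162 0.052
['side'] [543.3 121.9] yaw -0.108 0.111
[556.91287073 232.95538778 136.00399187] 25.8
```

Run:
```python
from h import *
C=np.array([571.4,-114.3,0]);R=Rz(-.168)
for n in("top","side"):
    i=cv2.cvtColor(cv2.imread(f"pics/{n}0.png"),cv2.COLOR_BGR2GRAY).astype(np.float32)
    for xs in(range(-110,-60,4),range(-60,0,4),range(0,50,4)):
        ys=np.arange(-36,37,1.5);pr=[]
        for y in ys:
            q=proj(n,np.array([[x,y,37] for x in xs])@R.T+C).astype(np.float32)
            pr.append(cv2.remap(i,q[None,:,0],q[None,:,1],1).mean())
        pr=np.array(pr);g=np.gradient(pr,1.5)
        k=np.argsort(-abs(g))[:8];print(n,xs[0],sorted((ys[j],round(float(g[j]),1)) for j in k))
    print(pr.round().astype(int))
print(C+R@[-31,0,37])
```

```text
top -110 [(np.float64(-18.0), 8.3), (np.float64(-13.5), -8.1), (np.float64(-4.5), -9.9), (np.float64(-3.0), -10.5), (np.float64(1.5), 11.0), (np.float64(3.0), 9.8), (np.float64(15.0), -11.4), (np.float64(16.5), -11.3)]
top -60 [(np.float64(-19.5), 7.5), (np.float64(-18.0), 8.4), (np.float64(-4.5), -8.4), (np.float64(-3.0), -8.6), (np.float64(1.5), 8.8), (np.float64(3.0), 7.8), (np.float64(15.0), -11.3), (np.float64(16.5), -12.8)]
top 0 [(np.float64(-19.5), 7.5), (np.float64(-18.0), 8.8), (np.float64(-4.5), -6.9), (np.float64(-3.0), -8.1), (np.float64(1.5), 7.9), (np.float64(3.0), 8.0), (np.float64(15.0), -10.4), (np.float64(16.5), -12.0)]
[142 143 143 142 142 142 142 143 142 140 141 149 163 176 180 173 161 155
 161 173 177 169 156 145 144 154 168 178 181 179 178 179 181 179 168 148
 132 128 134 140 143 144 143 143 145 144 144 143 143]
side -110 [(np.float64(-12.0), -3.8), (np.float64(-10.5), -4.3), (np.float64(-9.0), -4.4), (np.float64(-7.5), -4.0), (np.float64(6.0), 3.9), (np.float64(7.5), 3.8), (np.float64(19.5), -4.1), (np.float64(21.0), -4.0)]
side -60 [(np.float64(-10.5), -4.1), (np.float64(-9.0), -4.2), (np.float64(-7.5), -4.1), (np.float64(6.0), 3.7), (np.float64(7.5), 3.8), (np.float64(18.0), -3.7), (np.float64(19.5), -4.1), (np.float64(21.0), -4.0)]
side 0 [(np.float64(-10.5), -4.0), (np.float64(-9.0), -4.4), (np.float64(-7.5), -4.3), (np.float64(-6.0), -3.7), (np.float64(6.0), 3.7), (np.float64(7.5), 3.8), (np.float64(19.5), -4.1), (np.float64(21.0), -4.1)]
[131 130 128 127 127 126 126 126 127 128 129 130 131 130 128 125 120 114
 108 101  95  90  86  84  83  85  87  92  97 103 109 113 116 117 116 113
 108 102  96  90  85  81  78  75  73  71  70  68  66]
[ 540.83644403 -109.11646388   37.        ]
```

```bash
python3 -c "
from h import *
go(541.5,113.2,43,-.145)"
```

```text
t 25.9 ee [557.1 232.8 136.1] F [-0.1  0.1 -0.2] w 68.6 jaw -0.146 j7 -0.32 | turn -0.0014 tool delta mm before turn [-120.6    2.1   93.2] after turn [-120.6    1.9   93.2]
```

Emit:
drive_tool --deltas '[{"delta_pos":[-0.04,0.001,0],"turn":0},{"delta_pos":[-0.04,0.001,0],"turn":0},{"delta_pos":[-0.04,0,0],"turn":0},{"delta_pos":[0,0,0.03],"turn":0},{"delta_pos":[0,0,0.04],"turn":0},{"delta_pos":[0,0,0.023],"turn":0},{"delta_pos":[0,0,0],"turn":0}]' --jaw 0.85

```text
time: 26.6
ee_pos: [540.1, 113.6, 40.8]
orientation: [-0.001, 0.757, 0.654, -0.002]
ft_force: [0.5, -0.0, 0.1]
width: 72.7
```

Emit:
drive_tool --deltas '[{"delta_pos":[0,0,0],"turn":0},{"delta_pos":[0,0,0],"turn":0},{"delta_pos":[0,0,0],"turn":0},{"delta_pos":[0,0,0],"turn":0},{"delta_pos":[0,0,0],"turn":0},{"delta_pos":[0,0,0],"turn":0}]' --jaw 0.45 --newtons 25

```text
time: 27.2
ee_pos: [542.4, 114.9, 44.6]
orientation: [0.0, 0.757, 0.654, 0.001]
ft_force: [-1.2, -2.1, 9.4]
width: 44.6
```

Emit:
drive_tool --deltas '[{"delta_pos":[0,0,-0.03],"turn":0},{"delta_pos":[0,0,-0.04],"turn":0},{"delta_pos":[0,0,0],"turn":0},{"delta_pos":[0,0,0],"turn":0}]'

```text
time: 27.6
ee_pos: [542.0, 115.4, 114.2]
orientation: [0.0, 0.756, 0.654, 0.001]
ft_force: [0.6, -0.5, -3.1]
width: 44.5
```

```bash
python3 - <<'E'
from h import *
C=np.array([571.4,-114.3,0]);t=C+Rz(-.168)@[-45,-21.5,0];print(t);go(t[0],t[1],115,-.168)
E
python3 pose.py 542 125 -.145 1 100
```

```text
[ 523.43851468 -127.97281703    0.        ]
t 27.6 ee [542.  115.4 114.2] F [ 0.6 -0.5 -3.1] w 44.5 jaw -0.144 j7 -0.12 | turn 0.0235 tool delta mm before turn [-243.5   16.7   -1.1] after turn [-243.1   22.4   -1.1]
top [250. 258.] 264
side [340. 267.] 908
['top', 'side'] [544.2 124.2] yaw -0.145 3.047
['top'] [547.6 124.3] yaw -0.24 2.898
['side'] [545.6 126.8] yaw -0.106 0.06
```

Emit:
drive_tool --deltas '[{"delta_pos":[0,0,0],"turn":0.0235},{"delta_pos":[-0.04,0.0037,0],"turn":0},{"delta_pos":[-0.04,0.0037,0],"turn":0},{"delta_pos":[-0.04,0.0037,0],"turn":0},{"delta_pos":[-0.04,0.0037,0],"turn":0},{"delta_pos":[-0.04,0.0037,0],"turn":0},{"delta_pos":[-0.043,0.0037,0],"turn":0},{"delta_pos":[0,0,0],"turn":0}]'

```text
time: 28.6
ee_pos: [521.4, -134.9, 113.1]
orientation: [0.001, 0.767, 0.642, -0.001]
ft_force: [-0.2, -0.1, -2.5]
width: 44.9
```

Emit:
drive_tool --deltas '[{"delta_pos":[0,0,0.02],"turn":0},{"delta_pos":[0,0,0.008],"turn":0},{"delta_pos":[0,0,0],"turn":0}]'

```text
time: 28.9
ee_pos: [522.0, -128.1, 83.9]
orientation: [-0.001, 0.764, 0.645, -0.001]
ft_force: [-0.6, 0.6, -2.0]
width: 45.0
```

Run:
```python
from h import *
go(523.4,-128,82,-.168)
o=observe();C=np.array([571.4,-114.3,0]);print("board coords",Rz(.168)@(o["ee_pos"]-C))
```

```text
t 28.9 ee [ 522.  -128.1   83.9] F [-0.6  0.6 -2. ] w 45.0 jaw -0.169 j7 0.3 | turn -0.0009 tool delta mm before turn [0.3 1.4 1.9] after turn [0.3 1.4 1.9]
board coords [-46.41238616 -21.84766243  83.89943361]
```

Emit:
drive_tool --deltas '[{"delta_pos":[0,0,0.002],"turn":0},{"delta_pos":[-0.001,0,0.0015],"turn":0}]'

```text
time: 29.1
ee_pos: [522.9, -129.1, 81.9]
orientation: [0.0, 0.764, 0.645, 0.0]
ft_force: [0.1, 1.0, -2.6]
width: 44.4
```

Emit:
drive_tool --deltas '[{"delta_pos":[-0.002,0,0.0015],"turn":0}]'

```text
time: 29.2
ee_pos: [522.6, -131.0, 80.5]
orientation: [0.0, 0.764, 0.645, 0.0]
ft_force: [-0.7, 2.4, 3.1]
width: 44.8
```

Emit:
drive_tool --deltas '[{"delta_pos":[-0.002,0,0.0015],"turn":0}]'

```text
time: 29.3
ee_pos: [522.3, -133.1, 79.0]
orientation: [0.0, 0.764, 0.645, 0.0]
ft_force: [0.5, 4.1, 3.0]
width: 44.7
```

Emit:
drive_tool --deltas '[{"delta_pos":[-0.002,0,0.0015],"turn":0}]'

```text
time: 29.4
ee_pos: [521.9, -135.3, 77.4]
orientation: [0.0, 0.764, 0.645, 0.0]
ft_force: [-0.5, 2.6, 3.1]
width: 44.7
```

Emit:
drive_tool --deltas '[{"delta_pos":[-0.002,0,0.0016],"turn":0},{"delta_pos":[-0.002,0,0.0016],"turn":0}]'

```text
time: 29.6
ee_pos: [521.1, -139.5, 73.9]
orientation: [0.0, 0.764, 0.645, 0.0]
ft_force: [1.0, 1.6, 4.3]
width: 44.6
```

Emit:
drive_tool --deltas '[{"delta_pos":[-0.002,0,0.0017],"turn":0},{"delta_pos":[-0.002,0,0.0017],"turn":0}]'

```text
time: 29.8
ee_pos: [520.2, -143.5, 70.4]
orientation: [0.0, 0.764, 0.645, -0.0]
ft_force: [0.3, 1.6, 4.0]
width: 45.0
```

Emit:
drive_tool --deltas '[{"delta_pos":[-0.0015,0,0.0017],"turn":0}]'

```text
time: 29.9
ee_pos: [520.0, -145.1, 68.7]
orientation: [0.0, 0.764, 0.645, -0.0]
ft_force: [1.1, 0.5, 4.7]
width: 45.0
```

Run:
```python
from h import *
o=observe();C=np.array([571.4,-114.3,0]);print("board coords",Rz(.168)@(o["ee_pos"]-C))
a=grab_frame("top");b=grab_frame("side");g=[o["ee_pos"][0],o["ee_pos"][1]+15,55]
cv2.imwrite('pics/hook.png',np.hstack([cv2.resize(i[v[1]-40:v[1]+40,v[0]-40:v[0]+40],(400,400),interpolation=cv2.INTER_CUBIC) for i,v in((a,proj("top",g)[0].astype(int)),(b,proj("side",g)[0].astype(int)))]))
```

```text
board coords [-45.57336904 -38.9197137   68.68885107]
```

Emit:
drive_tool --deltas '[{"delta_pos":[0.004,0,0],"turn":0},{"delta_pos":[0.004,0,0],"turn":0},{"delta_pos":[0.003,0,0],"turn":0}]'

```text
time: 30.3
ee_pos: [522.2, -136.4, 69.8]
orientation: [0.002, 0.765, 0.644, -0.0]
ft_force: [-5.5, -20.0, 29.6]
width: 44.6
```

Emit:
drive_tool --deltas '[{"delta_pos":[0.002,0,0],"turn":0}]'

```text
time: 30.4
ee_pos: [522.5, -135.1, 70.0]
orientation: [0.002, 0.765, 0.644, -0.0]
ft_force: [-6.1, -21.5, 27.0]
width: 44.7
```

Emit:
drive_tool --deltas '[{"delta_pos":[0.002,0,0],"turn":0}]'

```text
time: 30.5
ee_pos: [522.9, -133.5, 70.1]
orientation: [0.003, 0.765, 0.644, -0.0]
ft_force: [-3.7, -19.5, 26.6]
width: 44.4
```

Emit:
drive_tool --deltas '[{"delta_pos":[0.002,0,0],"turn":0}]'

```text
time: 30.6
ee_pos: [523.4, -131.6, 70.2]
orientation: [0.003, 0.765, 0.644, -0.0]
ft_force: [-4.3, -18.7, 22.8]
width: 44.7
```

Emit:
drive_tool --deltas '[{"delta_pos":[0,0,-0.001],"turn":0},{"delta_pos":[0.001,0,-0.0005],"turn":0}]'

```text
time: 30.8
ee_pos: [523.3, -128.7, 70.9]
orientation: [0.001, 0.765, 0.645, -0.0]
ft_force: [-1.0, -7.8, 6.4]
width: 44.7
```

Emit:
drive_tool --deltas '[{"delta_pos":[0.002,0,-0.0005],"turn":0}]'

```text
time: 30.9
ee_pos: [523.4, -126.6, 71.2]
orientation: [0.001, 0.765, 0.645, -0.0]
ft_force: [-1.4, -8.3, 6.6]
width: 44.6
```

Run:
```python
from h import *
o=observe();C=np.array([571.4,-114.3,0]);print("board coords",Rz(.168)@(o["ee_pos"]-C))
a=grab_frame("top");b=grab_frame("side");g=[o["ee_pos"][0],o["ee_pos"][1]+15,55]
cv2.imwrite('pics/hook2.png',np.hstack([cv2.resize(i[v[1]-35:v[1]+35,v[0]-35:v[0]+35],(400,400),interpolation=cv2.INTER_CUBIC) for i,v in((a,proj("top",g)[0].astype(int)),(b,proj("side",g)[0].astype(int)))]))
```

```text
board coords [-45.2433169  -20.1007325   71.21809101]
```

View pics/hook2.png

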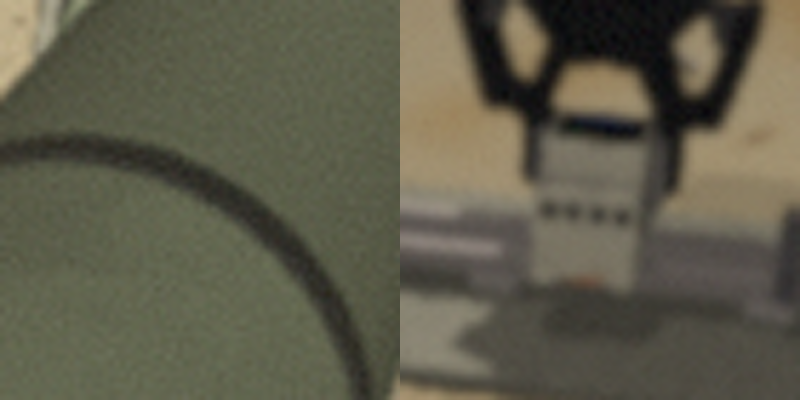

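Emit:
drive_tool --deltas '[{"delta_pos":[0.002,0,0],"turn":0}]'

```text
time: 31.1
ee_pos: [523.8, -124.4, 71.2]
orientation: [0.001, 0.764, 0.645, -0.0]
ft_force: [0.1, -7.1, 3.4]
width: 44.8
```

Emit:
drive_tool --deltas '[{"delta_pos":[0.001,0,0],"turn":0}]'

```text
time: 31.2
ee_pos: [524.0, -123.1, 71.0]
orientation: [0.001, 0.764, 0.645, -0.0]
ft_force: [-0.2, -6.8, 4.0]
width: 44.6
```

Emit:
drive_tool --deltas '[{"delta_pos":[0.002,0,0],"turn":0}]'

```text
time: 31.3
ee_pos: [524.2, -121.5, 71.0]
orientation: [0.001, 0.764, 0.645, -0.0]
ft_force: [-0.2, -11.0, 1.2]
width: 44.7
```

Emit:
drive_tool --deltas '[{"delta_pos":[0.002,0,0],"turn":0}]'

```text
time: 31.4
ee_pos: [524.4, -120.1, 70.9]
orientation: [0.001, 0.765, 0.645, -0.001]
ft_force: [-0.3, -15.8, 0.4]
width: 44.6
```

Run:
```python
from h import *
o=observe();C=np.array([571.4,-114.3,0]);print("board coords",Rz(.168)@(o["ee_pos"]-C),o["ft_force"].round(1))
b=grab_frame("side")
for d in regions_of("module_center","side"): print(np.round(d["location"]),d["confidence"].__round__(2),d["mask"].sum(),np.ptp(np.argwhere(d["mask"]),axis=0),np.argwhere(d["mask"]).max(0))
h=cv2.cvtColor(b,cv2.COLOR_BGR2HSV);m=cv2.inRange(h,(3,120,90),(18,255,255));m[:190]=0;m[290:]=0;q=np.argwhere(m>0);print("orange",q.mean(0)[::-1] if len(q) else 0,len(q))
# fit v and tilt with G x fixed, hook pivot unknown
M=pick("module_center","side",proj("side",[o["ee_pos"][0],o["ee_pos"][1]+10,60])[0])
R=Rz(-.168)
def pose(p):
    a=np.radians(p[2]); Y=R@np.array([0,-np.cos(a),-np.sin(a)]);Z=R@np.array([0,np.sin(a),-np.cos(a)])
    Rm=np.c_[np.cross(Y,Z),Y,Z];xb=(Rz(.168)@(o["ee_pos"]-C))[0]
    return Rm,C+R@np.array([xb+p[3],p[0],p[1]])
r0=np.where(M.any(1))[0][0]+2
best=[]
for vc in range(-12,13,3):
  for hc in range(52,70,2):
    for al in(0,4,8,12,16,20):
      s=sil("side",[BODY,NOSE],*pose((vc,hc,al,0)),S=2);best.append((np.abs(s-M)[r0:].sum()/M.sum(),vc,hc,al))
for b in sorted(best)[:6]:print(np.round(b,3))
```

```text
board coords [-45.34914749 -13.58289541  70.93326336] [ -0.3 -15.8   0.4]
[342. 228.] 0.76 624 [33 22] [243 353]
[398. 345.] 0.61 1584 [49 48] [367 425]
[324. 355.] 0.6 726 [31 33] [369 339]
orange [ 93.58695652 191.97826087] 46
[ 0.104  9.    68.    16.   ]
[ 0.104  6.    68.    12.   ]
[ 0.105  3.    68.     8.   ]
[ 0.109  6.    66.    16.   ]
[ 0.11 12.   68.   16.  ]
[ 0.113  3.    66.    12.   ]
```

Emit:
drive_tool --deltas '[{"delta_pos":[-0.001,0,0],"turn":0},{"delta_pos":[0,0,0],"turn":0},{"delta_pos":[0,0,0],"turn":0},{"delta_pos":[0,0,0],"turn":0},{"delta_pos":[0,0,0],"turn":0}]' --jaw 0.75

```text
time: 32.05
ee_pos: [524.3, -118.9, 70.8]
orientation: [-0.0, 0.764, 0.645, -0.0]
ft_force: [-0.4, 0.5, 0.4]
width: 64.2
```

Emit:
drive_tool --deltas '[{"delta_pos":[0.015,0,-0.003],"turn":0},{"delta_pos":[0.02,0,0],"turn":0},{"delta_pos":[0.01,0,0],"turn":0},{"delta_pos":[0,0,0],"turn":0}]'

```text
time: 32.45
ee_pos: [532.1, -73.3, 73.7]
orientation: [-0.0, 0.763, 0.646, 0.0]
ft_force: [-0.6, -0.4, -0.4]
width: 63.9
```

```bash
cat > mt.py <<'E'
from h import *
o=observe();C=np.array([571.4,-114.3,0]);R=Rz(-.168);print("t",o["time"],"board coords",Rz(.168)@(o["ee_pos"]-C),o["ft_force"].round(1))
M={}
for n in("side","top"):
    grab_frame(n);
    try:
        M[n]=pick("module_center",n,proj(n,C+R@[-45,0,60])[0]);print(n,M[n].sum(),proj(n,C+R@[-45,0,60])[0].round(),np.argwhere(M[n]).mean(0)[::-1].round())
    except Exception as e:print(n,e)
def pose(p):
    a=np.radians(p[2]);Y=R@np.array([0,-np.cos(a),-np.sin(a)]);Z=R@np.array([0,np.sin(a),-np.cos(a)])
    return np.c_[np.cross(Y,Z),Y,Z],C+R@np.array([-45,p[0],p[1]])
m=M["side"];rows=np.where(m.any(1))[0];r0=rows[0]+2;best=[]
# hook engaged: pivot lip point (v=-17.5,h=36) at module (17.5,22)
for dv in(-2,0,2):
  for al in range(-4,24,2):
    Rm,t=pose((0,0,al));pv=Rm@[0,17.5,22];t=C+R@[-45,-17.5+dv,36]-pv
    s=sil("side",[BODY,NOSE],Rm,t);best.append((np.abs(s-m)[r0:].sum()/m.sum(),dv,al))
for b in sorted(best)[:6]:print(np.round(b,3))
E
python3 mt.py
```

```text
t 32.45 board coords [-45.60282542  33.82845792  73.7040319 ] [-0.6 -0.4 -0.4]
side 599 [343. 226.] [342. 228.]
top 96 [357. 269.] [371. 277.]
[0.112 0.    4.   ]
[0.114 2.    6.   ]
[ 0.116 -2.     4.   ]
[0.117 0.    6.   ]
[0.119 2.    8.   ]
[0.121 2.    4.   ]
```

Emit:
drive_tool --deltas '[{"delta_pos":[0,0,0],"turn":0},{"delta_pos":[0,0,0],"turn":0},{"delta_pos":[0,0,0],"turn":0},{"delta_pos":[0,0,0],"turn":0},{"delta_pos":[0,0,0],"turn":0},{"delta_pos":[0,0,0],"turn":0}]' --jaw 0.45 --newtons 35

```text
time: 33.25
ee_pos: [531.9, -75.1, 73.9]
orientation: [0.0, 0.764, 0.645, -0.0]
ft_force: [-2.4, -2.8, 4.5]
width: 44.3
```

Emit:
drive_tool --deltas '[{"delta_pos":[0,0,0.001],"turn":0}]'

```text
time: 33.35
ee_pos: [532.1, -74.7, 73.4]
orientation: [0.0, 0.764, 0.645, 0.0]
ft_force: [-7.6, 3.6, 30.1]
width: 44.4
```

Emit:
drive_tool --deltas '[{"delta_pos":[0,0,0.001],"turn":0}]'

```text
time: 33.45
ee_pos: [532.3, -74.1, 72.7]
orientation: [-0.0, 0.764, 0.645, 0.001]
ft_force: [-6.3, 6.7, 31.5]
width: 44.5
```

Emit:
drive_tool --deltas '[{"delta_pos":[0,0,0.001],"turn":0}]'

```text
time: 33.55
ee_pos: [532.4, -73.6, 71.9]
orientation: [-0.0, 0.764, 0.645, 0.001]
ft_force: [-7.9, 9.0, 35.8]
width: 44.6
```

Emit:
drive_tool --deltas '[{"delta_pos":[0,0,0.001],"turn":0}]'

```text
time: 33.65
ee_pos: [532.5, -73.2, 71.1]
orientation: [-0.001, 0.764, 0.645, 0.001]
ft_force: [-8.1, 11.9, 35.0]
width: 44.2
```

Emit:
drive_tool --deltas '[{"delta_pos":[0,0,0.001],"turn":0}]'

```text
time: 33.75
ee_pos: [532.5, -72.9, 70.3]
orientation: [-0.001, 0.764, 0.646, 0.001]
ft_force: [-11.4, 12.3, 49.1]
width: 44.9
```

```bash
python3 mt.py
```

```text
t 33.75 board coords [-45.23361104  34.28393918  70.29681241] [-11.4  12.3  49.1]
side 508 [343. 226.] [340. 229.]
top 88 [357. 269.] [370. 278.]
[0.296 2.    6.   ]
[0.296 0.    4.   ]
[0.304 0.    6.   ]
[0.304 2.    8.   ]
[0.307 2.    4.   ]
[ 0.312 -2.     4.   ]
```

Emit:
drive_tool --deltas '[{"delta_pos":[0,0,-0.001],"turn":0}]'

```text
time: 34.05
ee_pos: [532.4, -73.1, 70.7]
orientation: [-0.001, 0.764, 0.646, 0.001]
ft_force: [-0.4, 6.9, 5.8]
width: 44.4
```

Emit:
drive_tool --deltas '[{"delta_pos":[0,0,-0.0005],"turn":0}]'

```text
time: 34.15
ee_pos: [532.4, -73.1, 70.7]
orientation: [-0.001, 0.764, 0.646, 0.001]
ft_force: [1.1, 6.6, 3.4]
width: 44.5
```

Emit:
drive_tool --deltas '[{"delta_pos":[0,0,0],"turn":0},{"delta_pos":[0,0,0],"turn":0},{"delta_pos":[0,0,0],"turn":0},{"delta_pos":[0,0,0],"turn":0},{"delta_pos":[0,0,0],"turn":0}]' --jaw 0.8

```text
time: 34.65
ee_pos: [531.8, -74.7, 70.2]
orientation: [-0.0, 0.764, 0.645, -0.0]
ft_force: [0.1, -0.9, 0.2]
width: 68.6
```

```bash
python3 mt.py
python3 - <<'E'
from h import *
b=cv2.imread("pics/side0.png");b=grab_frame("side");C=np.array([571.4,-114.3,0]);w=proj("side",C+Rz(-.168)@[-45,20,60])[0].astype(int)
cv2.imwrite("pics/sn.png",cv2.resize(b[w[1]-32:w[1]+32,w[0]-40:w[0]+40],(800,640)[:2],interpolation=cv2.INTER_CUBIC)[:600])
E
```

```text
t 34.65 board coords [-45.61584531  32.38219987  70.18690826] [ 0.1 -0.9  0.2]
side 610 [343. 226.] [342. 229.]
top 408 [357. 269.] [188. 305.]
[0.093 2.    4.   ]
[0.093 0.    2.   ]
[0.096 0.    4.   ]
[0.105 2.    6.   ]
[0.105 2.    2.   ]
[ 0.107 -2.     2.   ]
```

View pics/sn.png

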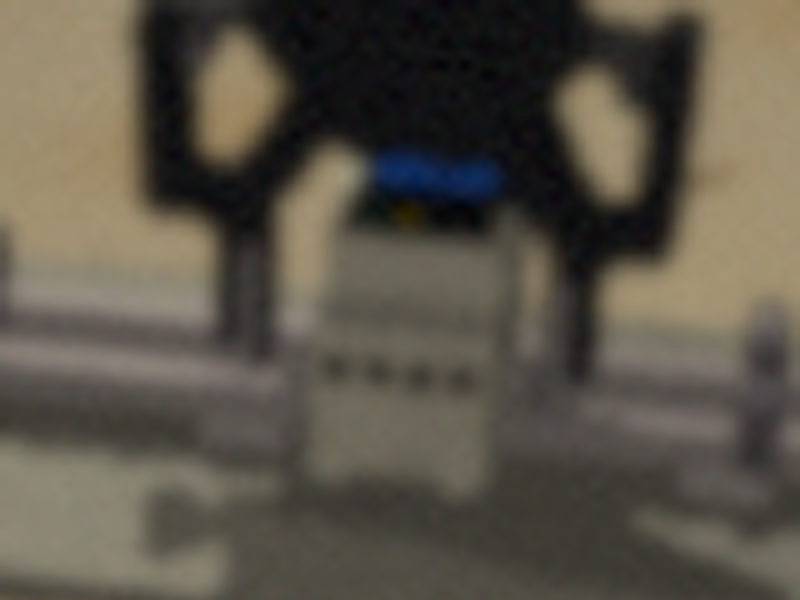

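Emit:
drive_tool --deltas '[{"delta_pos":[0.005,0,-0.02],"turn":0},{"delta_pos":[0,0,-0.015],"turn":0},{"delta_pos":[0,0,0],"turn":0},{"delta_pos":[0,0,0],"turn":0},{"delta_pos":[0,0,0],"turn":0},{"delta_pos":[0,0,0],"turn":0},{"delta_pos":[0,0,0],"turn":0},{"delta_pos":[0,0,0],"turn":0},{"delta_pos":[0,0,0],"turn":0}]' --jaw 0

```text
time: 35.8
ee_pos: [532.7, -69.8, 105.2]
orientation: [-0.0, 0.764, 0.645, -0.0]
ft_force: [0.4, 0.6, 0.3]
width: 0.0
```

Emit:
drive_tool --deltas '[{"delta_pos":[0,0,0.004],"turn":0},{"delta_pos":[0,0,0.002],"turn":0}]'

```text
time: 36.0
ee_pos: [532.6, -69.7, 98.9]
orientation: [-0.0, 0.764, 0.645, -0.0]
ft_force: [0.3, -0.6, -0.4]
width: 0.3
```

Emit:
drive_tool --deltas '[{"delta_pos":[0,0,0.001],"turn":0}]'

```text
time: 36.1
ee_pos: [532.6, -69.7, 97.9]
orientation: [-0.0, 0.764, 0.645, -0.0]
ft_force: [-1.0, -0.9, 0.3]
width: 0.2
```

Emit:
drive_tool --deltas '[{"delta_pos":[0,0,0.001],"turn":0}]'

```text
time: 36.2
ee_pos: [532.7, -69.8, 97.1]
orientation: [-0.0, 0.764, 0.645, -0.0]
ft_force: [-0.5, -0.4, -0.3]
width: 0.2
```

Emit:
drive_tool --deltas '[{"delta_pos":[0,0,0.0007],"turn":0}]'

```text
time: 36.3
ee_pos: [532.7, -69.8, 96.5]
orientation: [0.0, 0.764, 0.645, -0.0]
ft_force: [-0.5, -0.0, 0.7]
width: -0.0
```

Emit:
drive_tool --deltas '[{"delta_pos":[0,0,0.0007],"turn":0}]'

```text
time: 36.4
ee_pos: [532.8, -69.7, 95.9]
orientation: [0.0, 0.764, 0.645, 0.0]
ft_force: [0.1, -0.2, 1.1]
width: 0.3
```

Emit:
drive_tool --deltas '[{"delta_pos":[0,0,0.0007],"turn":0}]'

```text
time: 36.5
ee_pos: [532.7, -69.8, 95.2]
orientation: [-0.0, 0.764, 0.645, 0.0]
ft_force: [-0.0, 0.1, -0.1]
width: -0.4
```

Emit:
drive_tool --deltas '[{"delta_pos":[0,0,0.0005],"turn":0}]'

```text
time: 36.6
ee_pos: [532.9, -69.5, 94.8]
orientation: [-0.0, 0.764, 0.645, 0.0]
ft_force: [-0.7, 3.7, 8.7]
width: 0.1
```

Emit:
drive_tool --deltas '[{"delta_pos":[0,0,0.0005],"turn":0}]'

```text
time: 36.7
ee_pos: [533.0, -69.2, 94.5]
orientation: [-0.0, 0.764, 0.645, 0.0]
ft_force: [-2.1, 6.5, 13.9]
width: 0.1
```

Emit:
drive_tool --deltas '[{"delta_pos":[0,0,0.0004],"turn":0}]'

```text
time: 36.8
ee_pos: [533.1, -68.9, 94.3]
orientation: [-0.0, 0.764, 0.645, 0.001]
ft_force: [-3.0, 7.9, 16.6]
width: -0.1
```

Emit:
drive_tool --deltas '[{"delta_pos":[0,0,0.0004],"turn":0}]'

```text
time: 36.9
ee_pos: [533.2, -68.6, 94.1]
orientation: [-0.0, 0.764, 0.645, 0.001]
ft_force: [-3.4, 9.3, 19.8]
width: 0.1
```

Emit:
drive_tool --deltas '[{"delta_pos":[0,0,0.0006],"turn":0}]'

```text
time: 37.0
ee_pos: [533.3, -68.1, 93.7]
orientation: [-0.001, 0.764, 0.646, 0.001]
ft_force: [-3.0, 13.8, 26.2]
width: -0.1
```

Emit:
drive_tool --deltas '[{"delta_pos":[0,0,0.0006],"turn":0}]'

```text
time: 37.1
ee_pos: [533.6, -67.6, 93.3]
orientation: [-0.001, 0.764, 0.646, 0.001]
ft_force: [-4.2, 17.2, 30.7]
width: -0.1
```

Emit:
drive_tool --deltas '[{"delta_pos":[0,0,-0.02],"turn":0},{"delta_pos":[0,0,-0.03],"turn":0},{"delta_pos":[0.04,0,-0.03],"turn":0},{"delta_pos":[0.045,0,0],"turn":0},{"delta_pos":[0.045,0,0],"turn":0},{"delta_pos":[0,0,0],"turn":0}]' --jaw 0.8

```text
time: 37.7
ee_pos: [555.0, 65.1, 172.0]
orientation: [-0.001, 0.762, 0.648, 0.001]
ft_force: [-0.0, -0.8, 0.3]
width: 68.5
```

```bash
cat > mt2.py <<'E'
from h import *
o=observe();C=np.array([571.4,-114.3,0]);R=Rz(-.168);print("t",o["time"],o["ee_pos"].round(1))
M={}
for n in("side","top"):
    i=grab_frame(n);cv2.imwrite(f"pics/{n}_m.png",i)
    M[n]=pick("module_center",n,proj(n,C+R@[-45,0,60])[0]);print(n,M[n].sum(),np.argwhere(M[n]).mean(0)[::-1].round())
    for t in("clip","module_seat","module_center","hook_end"): print(t,[(np.round(d["location"]).tolist(),round(d["confidence"],2)) for d in spot_point(t,n)][:3])
def pose(p):
    a=np.radians(p[2]);Y=R@np.array([0,-np.cos(a),-np.sin(a)]);Z=R@np.array([0,np.sin(a),-np.cos(a)])
    return np.c_[np.cross(Y,Z),Y,Z],C+R@np.array([p[3],p[0],p[1]])
for ms in(M,{"side":M["side"]},{"top":M["top"]}):
    x,f=fit(ms,[BODY,NOSE],pose,[0,58,3,-45],[4,3,5,4]);print(list(ms),"v,h,tilt,x",x.round(1),round(f,3))
    if len(ms)==2:
      for v,h,a in((0,58,0),(0,59,2),(0,60,4),(0,61,7),(-1,58,0),(-4,64,0)):
        print((v,h,a),[round(float(np.abs(sil(n,[BODY,NOSE],*pose((v,h,a,x[3])))-M[n]).sum()/M[n].sum()),3) for n in M])
E
python3 mt2.py
```

```text
t 37.7 [555.   65.1 172. ]
side 525 [341. 228.]
clip [([403.0, 353.0], 0.49)]
module_seat [([343.0, 234.0], 0.88), ([404.0, 335.0], 0.64), ([319.0, 353.0], 0.62)]
module_center [([341.0, 224.0], 0.89), ([327.0, 354.0], 0.73), ([399.0, 347.0], 0.62)]
hook_end [([342.0, 230.0], 0.95), ([395.0, 333.0], 0.83), ([325.0, 354.0], 0.59)]
top 878 [357. 268.]
clip []
module_seat [([360.0, 269.0], 0.56), ([360.0, 267.0], 0.44), ([178.0, 247.0], 0.4)]
module_center [([357.0, 268.0], 0.81), ([181.0, 251.0], 0.49)]
hook_end [([360.0, 270.0], 0.86), ([178.0, 252.0], 0.43)]
['side', 'top'] v,h,tilt,x [ -1.2  58.6   4.8 -43.6] 0.393
(0, 58, 0) [0.318, 0.087]
(0, 59, 2) [0.308, 0.094]
(0, 60, 4) [0.29, 0.108]
(0, 61, 7) [0.294, 0.129]
(-1, 58, 0) [0.319, 0.096]
(-4, 64, 0) [0.374, 0.172]
['side'] v,h,tilt,x [ -2.9  57.5   9.5 -42.2] 0.255
['top'] v,h,tilt,x [  1.6  57.4   0.3 -44. ] 0.081
```

Run:
```python
from h import *
C=np.array([571.4,-114.3,0]);t=C+Rz(-.168)@[-44.5,34,0];print(t);go(t[0],t[1],110,-.168)
```

```text
[533.21167701 -73.33779806   0.        ]
t 38.3 ee [554.5  58.1 172.2] F [-0.6 -0.  -0.6] w 68.2 jaw -0.169 j7 -0.08 | turn -0.0012 tool delta mm before turn [-133.1    1.1   62.2] after turn [-133.1    0.9   62.2]
```

Emit:
drive_tool --deltas '[{"delta_pos":[-0.045,0,0],"turn":0},{"delta_pos":[-0.045,0.001,0.01],"turn":0},{"delta_pos":[-0.043,0,0.02],"turn":0},{"delta_pos":[0,0,0.03],"turn":0},{"delta_pos":[0,0,0.03],"turn":0},{"delta_pos":[0,0,0.012],"turn":0},{"delta_pos":[0,0,0],"turn":0},{"delta_pos":[0,0,0],"turn":0}]'

```text
time: 39.1
ee_pos: [533.7, -72.9, 71.1]
orientation: [0.0, 0.764, 0.645, 0.0]
ft_force: [0.5, -0.7, 1.2]
width: 68.0
```

Emit:
drive_tool --deltas '[{"delta_pos":[0,0,0],"turn":0},{"delta_pos":[0,0,0],"turn":0},{"delta_pos":[0,0,0],"turn":0},{"delta_pos":[0,0,0],"turn":0},{"delta_pos":[0,0,0],"turn":0},{"delta_pos":[0,0,0],"turn":0}]' --jaw 0.45 --newtons 40

```text
time: 39.7
ee_pos: [533.8, -72.7, 71.4]
orientation: [0.0, 0.764, 0.645, 0.001]
ft_force: [-1.7, 0.6, 10.4]
width: 44.1
```

Emit:
drive_tool --deltas '[{"delta_pos":[0,0,-0.0004],"turn":0}]'

```text
time: 39.8
ee_pos: [533.8, -72.8, 71.7]
orientation: [0.001, 0.764, 0.645, 0.001]
ft_force: [0.6, -0.3, -0.7]
width: 44.4
```

Emit:
drive_tool --deltas '[{"delta_pos":[0,0,-0.0004],"turn":0}]'

```text
time: 39.9
ee_pos: [533.7, -72.8, 71.7]
orientation: [0.0, 0.764, 0.645, 0.0]
ft_force: [1.5, -0.9, -1.7]
width: 44.2
```

Emit:
drive_tool --deltas '[{"delta_pos":[0,0,-0.0004],"turn":0}]'

```text
time: 40.0
ee_pos: [533.4, -72.8, 71.8]
orientation: [0.0, 0.764, 0.645, 0.0]
ft_force: [0.6, -0.1, -2.0]
width: 44.0
```

Emit:
drive_tool --deltas '[{"delta_pos":[0,0,-0.0004],"turn":0}]'

```text
time: 40.1
ee_pos: [533.2, -72.8, 71.9]
orientation: [-0.0, 0.764, 0.645, 0.0]
ft_force: [0.1, -0.0, -2.7]
width: 44.4
```

Emit:
drive_tool --deltas '[{"delta_pos":[0,0,-0.0004],"turn":0}]'

```text
time: 40.2
ee_pos: [533.1, -72.8, 72.2]
orientation: [-0.0, 0.764, 0.645, -0.0]
ft_force: [-0.9, 1.0, -3.0]
width: 44.0
```

Emit:
drive_tool --deltas '[{"delta_pos":[0,0,-0.0004],"turn":0}]'

```text
time: 40.3
ee_pos: [533.1, -72.8, 72.5]
orientation: [-0.0, 0.764, 0.645, -0.0]
ft_force: [-0.9, -0.2, -2.8]
width: 44.1
```

Emit:
drive_tool --deltas '[{"delta_pos":[0,0,-0.0005],"turn":0}]'

```text
time: 40.4
ee_pos: [533.0, -72.8, 72.9]
orientation: [-0.0, 0.764, 0.645, -0.0]
ft_force: [0.7, -0.9, -11.1]
width: 43.9
```

Emit:
drive_tool --deltas '[{"delta_pos":[0,0,-0.0005],"turn":0}]'

```text
time: 40.5
ee_pos: [532.9, -72.9, 73.2]
orientation: [-0.0, 0.764, 0.645, -0.0]
ft_force: [1.7, -1.6, -19.9]
width: 44.3
```

Emit:
drive_tool --deltas '[{"delta_pos":[0,0,-0.0005],"turn":0}]'

```text
time: 40.6
ee_pos: [532.5, -72.8, 73.5]
orientation: [-0.001, 0.764, 0.645, -0.001]
ft_force: [0.7, -2.1, -21.9]
width: 44.0
```

Emit:
drive_tool --deltas '[{"delta_pos":[0,0,-0.0005],"turn":0}]'

```text
time: 40.7
ee_pos: [532.3, -73.0, 74.0]
orientation: [-0.001, 0.764, 0.645, -0.001]
ft_force: [-1.5, -2.8, -25.7]
width: 44.2
```

Emit:
drive_tool --deltas '[{"delta_pos":[0,0,0.0007],"turn":0},{"delta_pos":[0,0,0],"turn":0}]'

```text
time: 40.9
ee_pos: [532.9, -73.1, 73.7]
orientation: [-0.0, 0.764, 0.645, -0.0]
ft_force: [-1.8, -3.2, -18.3]
width: 43.8
```

Emit:
drive_tool --deltas '[{"delta_pos":[0,0,0],"turn":0},{"delta_pos":[0,0,0],"turn":0},{"delta_pos":[0,0,0],"turn":0},{"delta_pos":[0,0,0],"turn":0}]'

```text
time: 41.3
ee_pos: [532.9, -73.1, 73.8]
orientation: [-0.0, 0.764, 0.645, -0.0]
ft_force: [-1.9, -5.0, -19.2]
width: 43.9
```

Emit:
drive_tool --deltas '[{"delta_pos":[0,0,0.0002],"turn":0},{"delta_pos":[0,0,0],"turn":0},{"delta_pos":[0,0,0],"turn":0},{"delta_pos":[0,0,0],"turn":0},{"delta_pos":[0,0,0],"turn":0},{"delta_pos":[0,0,0],"turn":0},{"delta_pos":[0,0,0],"turn":0}]'

```text
time: 42.0
ee_pos: [533.0, -73.0, 73.7]
orientation: [-0.0, 0.764, 0.645, -0.0]
ft_force: [-3.5, -4.7, -16.0]
width: 43.7
```

Emit:
drive_tool --deltas '[{"delta_pos":[0,0,0.0008],"turn":0},{"delta_pos":[0,0,0.0005],"turn":0},{"delta_pos":[0,0,0],"turn":0}]'

```text
time: 42.3
ee_pos: [534.0, -73.0, 73.0]
orientation: [0.001, 0.764, 0.645, 0.001]
ft_force: [-2.2, -2.7, -0.3]
width: 44.0
```

Emit:
drive_tool --deltas '[{"delta_pos":[0,0,0.0006],"turn":0},{"delta_pos":[0,0,0.0004],"turn":0}]'

```text
time: 42.5
ee_pos: [534.0, -72.6, 72.0]
orientation: [0.0, 0.764, 0.645, 0.001]
ft_force: [-2.3, 1.4, 9.3]
width: 43.9
```

Emit:
drive_tool --deltas '[{"delta_pos":[0,0,0],"turn":0},{"delta_pos":[0,0,0],"turn":0},{"delta_pos":[0,0,0],"turn":0},{"delta_pos":[0,0,0],"turn":0},{"delta_pos":[0,0,0],"turn":0}]' --jaw 0.8

```text
time: 43.0
ee_pos: [533.3, -72.8, 71.4]
orientation: [0.0, 0.764, 0.645, 0.0]
ft_force: [0.4, 0.6, -0.1]
width: 68.5
```

Emit:
drive_tool --deltas '[{"delta_pos":[0,0,-0.03],"turn":0},{"delta_pos":[0,0,-0.04],"turn":0},{"delta_pos":[0,0,-0.04],"turn":0},{"delta_pos":[0.045,0,0],"turn":0},{"delta_pos":[0.045,0,0],"turn":0},{"delta_pos":[0.045,0,0],"turn":0},{"delta_pos":[0.045,0,0],"turn":0},{"delta_pos":[0.045,0,0],"turn":0},{"delta_pos":[0.045,0,0],"turn":0},{"delta_pos":[0,0,0],"turn":0},{"delta_pos":[0,0,0],"turn":0}]'

```text
time: 44.1
ee_pos: [578.2, 194.3, 181.0]
orientation: [0.0, 0.763, 0.646, -0.0]
ft_force: [0.6, -0.6, 0.9]
width: 68.4
```

```bash
python3 mt2.py
python3 - <<'E'
from h import *
b=cv2.imread("pics/side_m.png");h=cv2.cvtColor(b,cv2.COLOR_BGR2HSV);m=cv2.inRange(h,(3,120,60),(18,255,255));q=[p for p in np.argwhere(m>0) if 195<p[0]<260 and 315<p[1]<370];print("orange px",len(q))
for t in("screwdriver","tape_roll","solder"):print(t,[np.round(d["location"]) for d in spot_in(t,"top")[:1]])
E
```

```text
t 44.1 [578.2 194.3 181. ]
side 130 [342. 231.]
clip [([400.0, 355.0], 0.65)]
module_seat [([404.0, 338.0], 0.72), ([321.0, 353.0], 0.69), ([342.0, 237.0], 0.51)]
module_center [([325.0, 356.0], 0.92), ([401.0, 344.0], 0.75), ([345.0, 228.0], 0.73)]
hook_end [([394.0, 333.0], 0.93), ([331.0, 350.0], 0.58), ([340.0, 229.0], 0.57)]
top 878 [357. 268.]
clip []
module_seat [([184.0, 312.0], 0.9), ([360.0, 268.0], 0.82), ([178.0, 248.0], 0.77)]
module_center [([358.0, 266.0], 0.88), ([186.0, 314.0], 0.64)]
hook_end [([362.0, 273.0], 0.94), ([189.0, 308.0], 0.84), ([174.0, 250.0], 0.59)]
['side', 'top'] v,h,tilt,x [ -8.3  28.3  34.  -38.7] 3.205
(0, 58, 0) [4.348, 0.194]
(0, 59, 2) [4.344, 0.207]
(0, 60, 4) [4.341, 0.226]
(0, 61, 7) [4.287, 0.252]
(-1, 58, 0) [4.347, 0.197]
(-4, 64, 0) [4.607, 0.293]
['side'] v,h,tilt,x [ -5.1  32.2  34.  -38.9] 3.055
['top'] v,h,tilt,x [  1.9  58.2   0.2 -42.6] 0.082
orange px 0
screwdriver [array([490., 270.])]
tape_roll [array([245., 184.])]
solder []
```

```bash
python3 -c "
from cell import *
print(hand_in(), observe()['time'])"
```

```text
the job is handed in; nothing more can be done
the job is handed in; nothing more can be done
```

The module was turned over, hooked on the rail, snapped in, tugged and released. I handed the job in after about 44 s of robot time. No verdict was reported, so success rests on my own checks.

**How it was done**
- **Turning over:** I tipped the large white module onto its hook end and then onto its back, using bench friction. The first tip fell back and had to be redone.
- **Mounting:** I hooked it under the rail lip farther from its start position. I then pushed the clip end down with the module gripped, and again with the fingers closed.

**Checks that agreed**
- **Tug:** the clip end rose about 1 mm freely and then held. The pull was mostly 16–20 N for about a second. While I was building it up it peaked at 25.7 N, above the 10–20 N asked. I estimate about 37 N on the clip at that peak, under the 45 N limit.
- **Level:** with the gripper clear, the top camera put the module's tilt at 0.2° and its centre at 58 mm, which is the seated height.

**Checks that failed or disagreed**
- **Hard pushes:** the gripped push reached 49 N at the wrist, where about 10 N should have snapped the clip. I could not tell from the forces exactly when it snapped.
- **Centring:** the top camera put the module 2–3 mm off centre across the rail. That is more than the fit's play allows, but within the 4 mm limit and near the calibration error.
- **Side view:** the arm partly hid the module at the end, so that fit was useless. No clip was detected on the mounted module in the last pictures, so the tug is my only evidence that the clip is home.
- **Other objects:** the arm kept clear of the screwdriver, tape roll and solder reel. The screwdriver had not moved. The tape roll read about 9 pixels (roughly 20 mm) from its first reading, though the first camera image already showed it about where the later reading put it. The solder reel was not detected in the last picture.

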